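# Try the square in the casket corner

### The arm

A 7-joint arm with a two-finger parallel gripper is mounted at the origin on the work surface. World frame = base frame: x ahead of the robot, y to its left, z up, the work surface at z = 0. Lengths are in mm, angles in rad, forces in N, time in s.
With the tool pointing down it reaches from about 375 to 925 mm from the base axis. Payload 3.1 kg.
Tool frame: the origin (TCP) lies midway between the tips of the shut fingers; the grasp point (between the pads) lies 19 mm behind it; z points along the fingers, y is the direction in which the jaws open and shut (so a half turn about z gives the same grasp; the last joint's range is limited). The gripper opens to 85 mm and grips with 20 to 120 N. Pads are 22 mm wide; open, the fingers measure 114 mm over their backs; the gripper's body (76 mm by 85 mm) begins 54 mm behind the grasp point. The pads swing forward as they close: fully open they stand 13 mm farther back than shut.
Start: joints at [1.066, 0.383, 0.044, 1.598, -0.018, 1.161, -0.05], TCP at [257.206, -596.949, 231.269] pointing down, gripper open.
Joint ranges: [-2.61, 2.61], [-0.41, 2.15], [-1.48, 1.57], [0, 2.5], [-1.57, 4.71], [0.05, 1.97], [-2.85, 2.85]. Speed limits (rad/s): [2.79, 2.79, 3.14, 3.14, 3.14, 3.14, 3.14].

### API

Orientations are given as a unit quaternion [x, y, z, w].
In Python, from cell import r gives the robot as it stands.
- The arm moves only by the shell command python3 -m creep 'ROWS' [FORCE]. ROWS is JSON, a list of rows, each an object of numbers: "tx", "ty", "tz": the shift along the tool's x, y, z in m; "turn": the turn about the tool's z in rad; "claw": the finger opening in m, from 0 to 0.0854. In form: [{"tx": .., "ty": .., "tz": .., "turn": .., "claw": ..}, ...]. A call has 1 to 20 rows; each row shifts and turns the commanded pose from where the row before left it, along the tool's axes as they then stand; what a row does not reach is not made up. A row lasts 1/10 s, in which the tool goes at most 50 mm and 8.59 degrees, less where a joint would pass 70% of its speed; a pose out of reach is approached as far as the arm can. A call is refused whole if a number of a shift passes 0.05 or a number of a turn 0.15, either way. A call with a gripper value outside its range is refused whole. The fingers move at their own pace and stop on an object; FORCE is the grip in N (left out, the last holds). Time passes only in rows, so rows that do not move let the fingers close. It gives the time, the measured TCP pose, the force and the opening at its end, in the units of the state.
- r.state(): the state, without advancing time (a new reading comes with each control period).
- r.capture(name): name is "scene" or "side" or "wrist"; returns (picture, depth): 420x560x3 uint8, blue, green, red; 420x560 float32, mm along the optical axis (not along the pixel's ray), 0 where there is no reading.
- r.get_calibration(name): a dict with "camera_matrix" (3x3 intrinsics, pixels), "position" and "rotation" of the camera in the world. Camera axes: x right, y up, looking along -z (the intrinsics and any distortion apply to the point x, -y, -z); pixel columns grow to the right and rows downward; lengths in mm; the calibration is good to about 2 mm. A picture is of the moment at which its call begins: read the wrist's pose just before it. get_calibration takes no time and is no camera call; for the wrist camera it gives the pose at the moment of the call.
- r.job_done(): hands the job in, once; it reports no verdict.
Trained networks look in the newest picture that a camera, given by its name, has taken for a name from the list of things; names that differ only in an ending like _2 or _b are one class to them, and where a whole thing is asked for, a point or a joint stands for the part that bears it (a point fixed in the world has none). Each returns a list of dicts, best first, with "p" (0 to 1); they miss things now and then, are a little off and sometimes report something else, mostly with a low value. They report only what shows in the picture. A call takes as long as a camera call.
- r.regions_of(camera, thing): "mask" (420x560 bool, what is visible of it) and "location" ([row, column] in pixels, amid what is visible of it).
The state is a dict: "t": time; "q": joint angles; "dq": joint speeds; "joint_efforts": joint torques, N m; "position": TCP position; "ee_rot": TCP orientation; "force": force on the tool from outside, world axes, zero at the start; "moment": the same for the moment, N m; "grip_width": finger opening in mm.
Only numpy, scipy, OpenCV 4.12 (cv2) and the standard library are available. Lean on these libraries where they do the work, as an engineer would, in place of code of your own. Each camera call takes 0.05 s, during which the arm holds its last target.

### The job

Pick up the small steel square by its red post and check the inside corner of the brass casket: holding it just over or on the steel plate, press its long leg against the long brass wall first, clear of the copper wall, then slide it along that wall until its short leg meets the copper wall, and hold both legs flush against both walls for a good second with a steady pressure of 12 N on each, give or take 2.5, never banging or forcing the walls. Then lay the square down flat, post up, on the middle of the round blue pad, let go, and leave everything else on the bench where it is.

Things in the scene. Friction and masses are not known exactly. Their poses are not given: they have to be found in the camera images.
- square: Loose steel L try square, flat, 0.25-0.45 kg. Origin: on the underside below the upright round red post (diameter 16, top 54 up; near the mass centre) it is held by; a grip under 40 N lets it turn and tilt. x along the long leg, y along the short. Legs 14 wide, 16 high, the 8 thick web between them is lower. Outer edges: y = -28 (long leg), x = -36 (short); cut back near the heel.
- heel (a point): The square's outer corner where its two outer edges would meet, on the underside: x = -36, y = -28 in the square's frame; same axes. Along x the long leg ends 100 from here, along y the short leg ends 80 from here; the edges touch a wall only from 16 on.
- long_toe (a point): Far end of the long leg's outer edge, on the underside: x = 64, y = -28 in the square's frame; same axes.
- short_toe (a point): Far end of the short leg's outer edge, on the underside: x = -36, y = 52 in the square's frame; same axes.
- casket: Fixed dark steel plate 190 (x) by 150 (y), 12 thick, at a new place and yaw each time, that carries two thin rigid upright walls forming the corner to be checked. Origin: centre of the plate's underside, on the bench. The walls are 18 high above the plate and 6 thick, polished (friction about 0.2).
- inner_corner (a point): Where the inner faces of the two walls meet, on the plate's upper face (12 above the bench): x = -70, y = -50 in the casket's frame, same axes. +x runs along the long brass wall away from the corner, +y along the short copper wall; the open inside is at +x, +y. The square sits in the corner with its heel here and its axes parallel to these.
- long_wall: The long wall, yellow brass: inner face is the plane y = -50 of the casket's frame, 156 long from x = -76 to 80. Origin: 12 above the casket's origin.
- short_wall: The short wall, reddish copper: inner face is the plane x = -70 of the casket's frame, 110 long from y = -50 to 60. Origin: 12 above the casket's origin.
- pad: Round blue felt-covered pad, hard and flat, fixed, diameter 160, 6 thick. Origin: centre of its underside.
- offcut: Bystander: brass offcut 30 x 11 x 10 lying on the steel plate behind (outside) the long wall. Origin: centre of its underside.
- jar: Bystander: glass jar with metal cap, diameter 76, 95 high. Origin: centre of its underside.
- flux: Bystander: white bottle, diameter 44, 85 high. Origin: centre of its underside.
- mandrel: Bystander: steel ring stake on a round foot of diameter 56, 110 high. Origin: centre of its underside.
- mallet: Bystander: small hammer 220 long lying at the right. Origin: on its underside.
- tin: Bystander: flat round dark tin, diameter 84, 22 high, at the left. Origin: centre of its underside.
- file: Bystander: hand tool with wooden handle, 170 long, lying at the left. Origin: on its underside.

How it is judged:
By the outcome, as a careful person would: the job done as asked, in the order asked, and still so for the second after the job is handed in, with the robot touching nothing.
It also fails if it takes over 61 s, if anything falls off the work surface, if the arm or the gripper's body presses on something with over 40 N, if the wrist force passes 120 N, or if a joint passes its speed limit or range.

## Working session

There is one attempt and no reset: what is moved stays moved. The work goes in short steps, Python scripts to look and compute and a shell command to move; the robot and the scene stay as the last step left them, time stands still between calls to the robot, and variables do not carry over. Pictures are saved under pics/ and viewed, and the job is handed in when it is done.

```bash
ls; mkdir -p pics
python3 - <<'E'
from cell import r
import cv2
s=r.state();print(s)
for n in("scene","side","wrist"):
    p,d=r.capture(n);cv2.imwrite(f"pics/{n}0.png",p)
    c=r.get_calibration(n);print(n,c)
E
```

```text
pics
{'t': 0.0, 'q': array([ 1.06618825,  0.38382139,  0.04384256,  1.59957933, -0.01791119,
        1.16121841, -0.0498852 ]), 'dq': array([ 0.00055103,  0.00016555, -0.0022079 , -0.00015881, -0.00025914,
        0.00019276,  0.00041496]), 'joint_efforts': array([-1.77470101e-04, -4.33452022e+01,  1.02453746e+00, -2.49510491e+01,
        1.06753578e-02,  1.12917655e-02,  6.50317048e-06]), 'position': array([ 256.80853864, -596.08354852,  229.89362347]), 'ee_rot': array([ 9.79375488e-01,  2.02044349e-01, -3.31175471e-04, -1.27461751e-03]), 'force': array([ 0.01371413, -0.27983575, -0.60695038]), 'moment': array([-0.03099235,  0.02690228, -0.00995433]), 'grip_width': 85.5978391826524}
scene {'camera_matrix': array([[449.14349924,   0.        , 284.18218401],
       [  0.        , 449.14349924, 200.21585971],
       [  0.        ,   0.        ,   1.        ]]), 'position': array([1078.9567099 ,  622.06225307, 1053.45402336]), 'rotation': array([0.10627251, 0.3101477 , 0.89400007, 0.30541517])}
side {'camera_matrix': array([[494.29932257,   0.        , 280.68343294],
       [  0.        , 494.29932257, 207.34618683],
       [  0.        ,   0.        ,   1.        ]]), 'position': array([ 463.13156355, 1002.36526007, 1063.39774284]), 'rotation': array([-0.02415469,  0.3866561 ,  0.92001167, -0.05909434])}
wrist {'camera_matrix': array([[329.03512719,   0.        , 277.08346075],
       [  0.        , 329.03512719, 211.9729508 ],
       [  0.        ,   0.        ,   1.        ]]), 'position': array([ 323.27846917, -566.50505832,  373.10563089]), 'rotation': array([-0.12018859,  0.08014997, -0.54367206,  0.82677166])}
```

View pics/scene0.png

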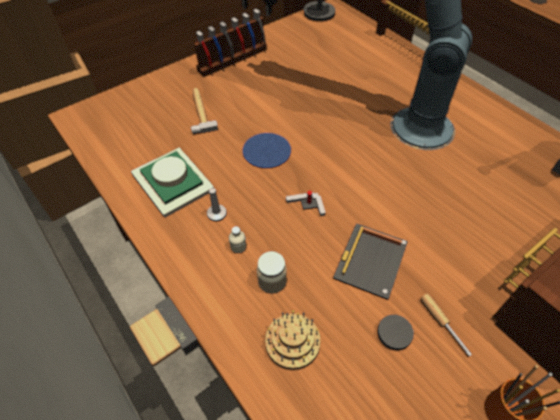

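View pics/side0.png

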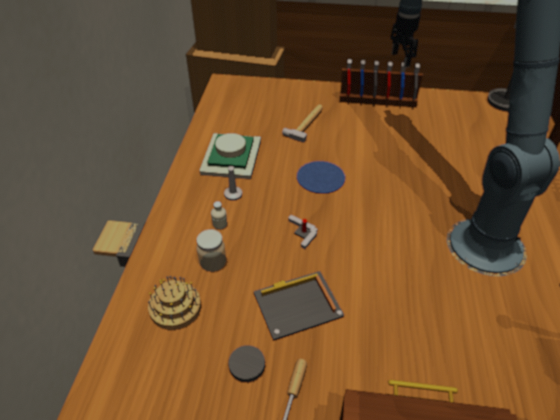

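View pics/wrist0.png

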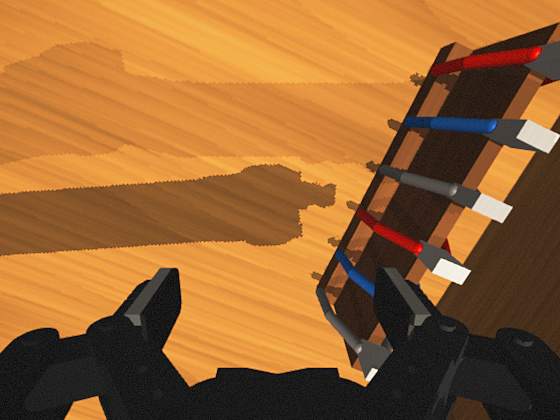

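Scene: square with post at about (310,200), casket around (370,260) with the brass wall at (352,250) and copper at the top, pad (267,150). I'll back-project these.

```bash
cat > h.py <<'E'
from cell import r
import numpy as np, cv2
from scipy.spatial.transform import Rotation as R
def cal(n):
    c=r.get_calibration(n);return c['camera_matrix'],np.array(c['position']),R.from_quat(c['rotation']).as_matrix()
def cloud(n,d,c=None):
    K,p,M=c or cal(n)
    v,u=np.mgrid[0:420,0:560]
    X=np.stack([(u-K[0,2])*d/K[0,0],-(v-K[1,2])*d/K[1,1],-d],-1)
    return X@M.T+p
def proj(n,P,c=None):
    K,p,M=c or cal(n)
    q=(np.atleast_2d(P)-p)@M
    return np.stack([K[0,0]*q[:,0]/-q[:,2]+K[0,2],-K[1,1]*q[:,1]/-q[:,2]+K[1,2]],-1)
def onplane(n,uv,z,c=None):
    K,p,M=c or cal(n)
    uv=np.atleast_2d(uv).astype(float)
    D=np.stack([(uv[:,0]-K[0,2])/K[0,0],-(uv[:,1]-K[1,2])/K[1,1],-np.ones(len(uv))],-1)@M.T
    return p+D*((z-p[2])/D[:,2])[:,None]
E
python3 - <<'E'
from h import *
for n in("scene","side"):
    p,d=r.capture(n);C=cloud(n,d)
    for t in("square","casket","long_wall","short_wall","pad","jar","flux","mandrel","offcut"):
        for g in r.regions_of(n,t)[:2]:
            m=g['mask']&(d>0);P=C[m]
            if len(P): print(n,t,round(g['p'],2),m.sum(),g['location'],np.median(P,0).round(0),P.min(0).round(0),P.max(0).round(0))
print(r.state()['t'])
E
```

```text
scene square 0.66 402 [206.6, 215.5] [ 762. -105.   19.] [ 724. -195.   -2.] [784. -85. 116.]
scene square 0.55 457 [202.3, 308.4] [523.  23.  14.] [483. -33.  -4.] [572.  84.  57.]
scene casket 0.71 3392 [262.5, 369.2] [518. 279.  12.] [399. 167.  -3.] [629. 380.  35.]
scene long_wall 0.72 105 [253.3, 350.2] [549. 234.  30.] [473. 192.  18.] [607. 265.  35.]
scene long_wall 0.34 3383 [259.4, 372.2] [519. 278.  12.] [399. 170.  -3.] [629. 382.  35.]
scene short_wall 0.53 193 [235.5, 384.5] [445. 249.  24.] [423. 196.   9.] [473. 291.  35.]
scene pad 0.64 1346 [154.0, 269.3] [ 492. -228.    6.] [ 410. -309.   -6.] [ 570. -153.   13.]
scene jar 0.94 1035 [272.0, 272.4] [770. 175.  89.] [728. 127.   5.] [799. 198.  99.]
scene flux 0.69 1026 [332.4, 396.3] [616. 456.  22.] [557. 413.  -2.] [654. 495.  28.]
scene flux 0.59 326 [238.6, 235.5] [779.  29.  55.] [755.   2.   7.] [794.  42.  89.]
scene mandrel 0.74 394 [208.6, 216.5] [ 762. -105.   19.] [ 726. -152.   -2.] [784. -85. 116.]
scene mandrel 0.33 350 [239.2, 237.3] [778.  29.  54.] [754.   2.  -2.] [794.  42.  89.]
side square 0.87
[... 355 characters left out ...]
0.74 196 [296.5, 327.5] [445. 248.  24.] [417. 188.   6.] [474. 295.  34.]
side pad 0.62 1248 [178.4, 318.8] [ 490. -226.    4.] [ 412. -315.   -6.] [ 569. -149.   12.]
side jar 0.77 1036 [250.2, 213.4] [754. 183.  70.] [723.  46.  -3.] [820. 203. 100.]
side jar 0.51 346 [185.0, 232.5] [ 755. -104.   21.] [ 729. -150.   -4.] [785. -81. 114.]
side flux 0.79 294 [216.0, 218.3] [767.  34.  48.] [749.   7.  -2.] [788.  46.  87.]
side flux 0.73 440 [231.4, 303.3] [517.  28.  12.] [484. -28.  -6.] [568.  85.  56.]
side mandrel 0.67 358 [184.0, 232.2] [ 755. -105.   19.] [ 729. -205.   -5.] [784. -81. 114.]
side mandrel 0.25 478 [228.9, 301.7] [519.  27.  12.] [484. -38.  -6.] [571.  85.  56.]
1.15
```

Run:
```python
from h import *
s=r.state();T=R.from_quat(s['ee_rot']).as_matrix();print(T.round(3))
K,p,M=cal('wrist')
print('cam in tool',T.T@(p-s['position']),'view dir tool',T.T@(-M[:,2]))
tgt=np.array([480,100,330]);print('shift',T.T@(tgt-s['position']))
for n,b in(("scene",(270,420,180,310)),("side",(240,350,200,340))):
    im=cv2.imread(f"pics/{n}0.png")[b[2]:b[3],b[0]:b[1]]
    cv2.imwrite(f"pics/{n}0z.png",cv2.resize(im,None,fx=4,fy=4,interpolation=2))
```

```text
[[ 0.918  0.396  0.   ]
 [ 0.396 -0.918  0.   ]
 [ 0.     0.    -1.   ]]
cam in tool [  72.70618038   -1.37863885 -142.94328998] view dir tool [-2.85819986e-01  2.82234133e-04  9.58283286e-01]
shift [ 480.38155355 -551.90872287  -98.71029996]
```

View pics/scene0z.png

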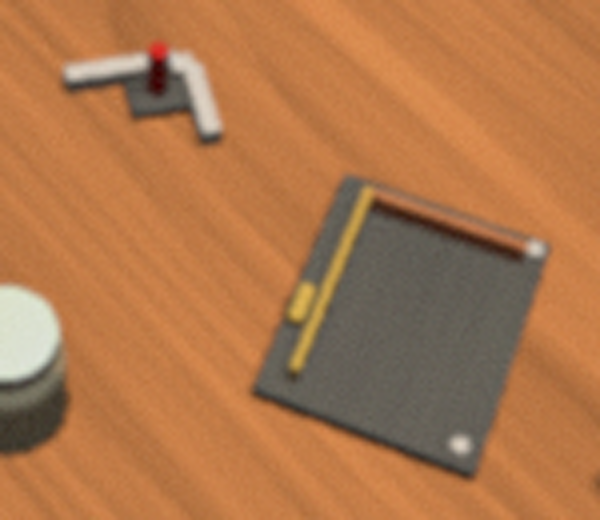

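View pics/side0z.png

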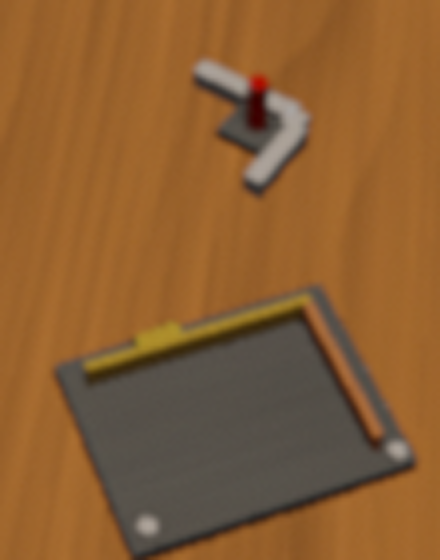

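Square: post at scene (309,195), long leg toward (287,198), short leg toward (323,213). Casket corner is at about (362,228), brass running down-left, copper to the right. I'll move the wrist camera over them.

```bash
python3 -m creep '[{"tx":0.032,"ty":-0.037,"tz":-0.005},{"tx":0.032,"ty":-0.037,"tz":-0.005},{"tx":0.032,"ty":-0.037,"tz":-0.005},{"tx":0.032,"ty":-0.037,"tz":-0.005},{"tx":0.032,"ty":-0.037,"tz":-0.005},{"tx":0.032,"ty":-0.037,"tz":-0.005},{"tx":0.032,"ty":-0.037,"tz":-0.005},{"tx":0.032,"ty":-0.037,"tz":-0.005},{"tx":0.032,"ty":-0.037,"tz":-0.005},{"tx":0.032,"ty":-0.037,"tz":-0.005},{"tx":0.032,"ty":-0.037,"tz":-0.005},{"tx":0.032,"ty":-0.037,"tz":-0.005},{"tx":0.032,"ty":-0.037,"tz":-0.005},{"tx":0.032,"ty":-0.037,"tz":-0.005},{"tx":0.032,"ty":-0.037,"tz":-0.005},{},{}]' 60
python3 - <<'E'
from h import *
s=r.state();c=cal('wrist');p,d=r.capture('wrist');cv2.imwrite('pics/w1.png',p)
np.savez('w1.npz',p=p,d=d,K=c[0],pos=c[1],M=c[2])
C=cloud('wrist',d,c)
for t in("square","casket","long_wall","short_wall","offcut"):
    for g in r.regions_of('wrist',t)[:2]:
        m=g['mask']&(d>0);P=C[m]
        if len(P): print(t,round(g['p'],2),m.sum(),g['location'],np.median(P,0).round(0),P.min(0).round(0),P.max(0).round(0))
print(s['t'],s['position'])
E
```

```text
1.15 [ 257.24047797 -596.95357566  231.27154712]invalid input
```

View pics/w1.png

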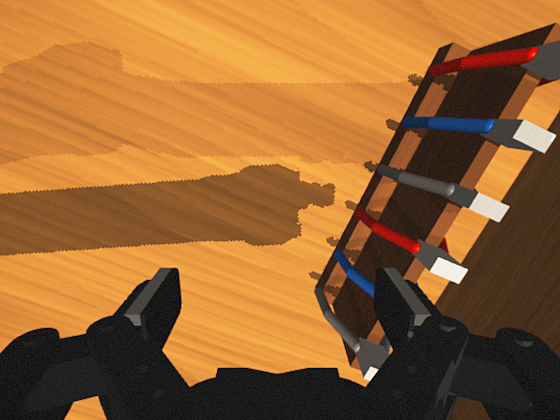

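The arm hasn't moved: the call was refused, probably because of missing keys. I'll write every row in full.

```bash
python3 -m creep '[{"tx":0.032,"ty":-0.037,"tz":-0.005,"turn":0,"claw":0.085},{"tx":0.032,"ty":-0.037,"tz":-0.005,"turn":0,"claw":0.085},{"tx":0.032,"ty":-0.037,"tz":-0.005,"turn":0,"claw":0.085},{"tx":0.032,"ty":-0.037,"tz":-0.005,"turn":0,"claw":0.085},{"tx":0.032,"ty":-0.037,"tz":-0.005,"turn":0,"claw":0.085},{"tx":0.032,"ty":-0.037,"tz":-0.005,"turn":0,"claw":0.085},{"tx":0.032,"ty":-0.037,"tz":-0.005,"turn":0,"claw":0.085},{"tx":0.032,"ty":-0.037,"tz":-0.005,"turn":0,"claw":0.085},{"tx":0.032,"ty":-0.037,"tz":-0.005,"turn":0,"claw":0.085},{"tx":0.032,"ty":-0.037,"tz":-0.005,"turn":0,"claw":0.085},{"tx":0.032,"ty":-0.037,"tz":-0.005,"turn":0,"claw":0.085},{"tx":0.032,"ty":-0.037,"tz":-0.005,"turn":0,"claw":0.085},{"tx":0.032,"ty":-0.037,"tz":-0.005,"turn":0,"claw":0.085},{"tx":0.032,"ty":-0.037,"tz":-0.005,"turn":0,"claw":0.085},{"tx":0.032,"ty":-0.037,"tz":-0.005,"turn":0,"claw":0.085},{"tx":0,"ty":0,"tz":0,"turn":0,"claw":0.085},{"tx":0,"ty":0,"tz":0,"turn":0,"claw":0.085}]' 60
cat > look.py <<'E'
import sys
from h import *
n=sys.argv[1]
s=r.state();c=cal('wrist');p,d=r.capture('wrist');cv2.imwrite(f'pics/{n}.png',p)
np.savez(n+'.npz',p=p,d=d,K=c[0],pos=c[1],M=c[2])
C=cloud('wrist',d,c)
for t in sys.argv[2:]:
    for g in r.regions_of('wrist',t)[:2]:
        m=g['mask']&(d>0);P=C[m]
        if len(P): print(t,round(g['p'],2),m.sum(),g['location'],np.median(P,0).round(0),P.min(0).round(0),P.max(0).round(0))
print(s['t'],s['position'],s['force'],s['grip_width'])
E
python3 look.py w2 square casket long_wall short_wall
```

```text
t: 3.15
position: [478.4, 104.3, 306.6]
ee_rot: [0.979, 0.204, 0.0, -0.0]
force: [-0.2, -0.3, -0.3]
grip_width: 85.3
square 0.33 1058 [77.6, 203.4] [548. 230.  30.] [471. 188.  11.] [608. 263.  32.]
casket 0.94 18938 [84.7, 167.1] [519. 275.  12.] [395. 165.  -1.] [628. 384.  32.]
long_wall 0.72 19054 [84.0, 167.5] [519. 274.  12.] [397. 163.  -1.] [630. 384.  32.]
long_wall 0.63 1086 [79.1, 207.6] [547. 229.  30.] [470. 187.  10.] [609. 269.  32.]
short_wall 0.58 631 [151.8, 172.0] [446. 242.  30.] [418. 193.  10.] [474. 295.  32.]
3.15 [478.42415018 104.25521113 306.55297575] [-0.19104649 -0.28326016 -0.28974808] 85.29646846041999
```

View pics/w2.png

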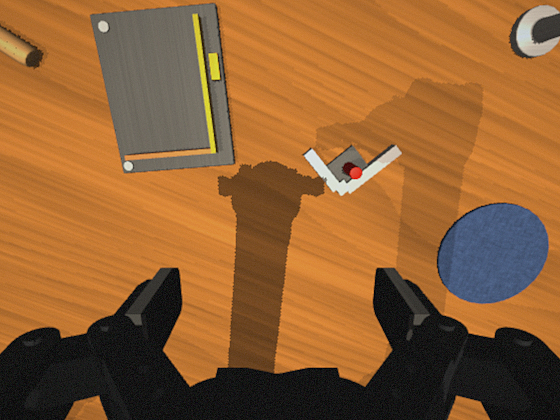

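Everything is in one view: casket at (165,85), with its corner near (213,155), square post at (355,172), pad at (493,253).

```bash
cat > fit.py <<'E'
import sys
from h import *
from scipy.optimize import minimize
f=np.load(sys.argv[1]+'.npz');p,d=f['p'],f['d'];c=(f['K'],f['pos'],f['M'])
C=cloud('w',d,c);Z=C[...,2]
hsv=cv2.cvtColor(p,cv2.COLOR_BGR2HSV).astype(int)
def fitrect(P):
    (cx,cy),(w,h),a=cv2.minAreaRect(P.astype(np.float32));return (cx,cy),(w,h),a
# casket: plate rectangle
roi=(C[...,0]>380)&(C[...,0]<660)&(C[...,1]>145)&(C[...,1]<410)
m=roi&(Z>7)&(Z<40)&(d>0)
m=cv2.morphologyEx(m.astype(np.uint8),cv2.MORPH_OPEN,np.ones((5,5)))>0
print('plate',fitrect(C[m][:,:2]))
for nm,mm in(('brass',roi&(Z>24)&(hsv[...,0]>22)&(hsv[...,0]<34)&(hsv[...,1]>120)),('copper',roi&(Z>24)&(hsv[...,0]<=20)),('walltop',roi&(Z>24))):
    P=C[mm]
    if len(P)<20: continue
    v=P[:,:2]-np.median(P[:,:2],0);print(nm,len(P),fitrect(P[:,:2].astype(np.float32)),'z',np.median(P[:,2]))
# square
roi=(C[...,0]>430)&(C[...,0]<620)&(C[...,1]>-70)&(C[...,1]<120)
m=roi&(Z>12.0)&(Z<20)&(hsv[...,1]<90)&(d>0)
P=C[m];print('sq legs',len(P),np.median(P[:,2]))
red=roi&(Z>48)&((hsv[...,0]<8)|(hsv[...,0]>172))&(hsv[...,1]>120)
Q=C[red];print('post top',len(Q),Q.mean(0) if len(Q) else None)
# fit L template: points inside legs
def cost(x,P):
    th=x[2];u=P[:,:2]-x[:2];a=u@[np.cos(th),np.sin(th)];b=u@[-np.sin(th),np.cos(th)]
    # box distances, long leg x[-36,64] y[-28,-14]; short x[-36,-22] y[-28,52]
    def dd(a0,a1,b0,b1):
        da=np.maximum(np.maximum(a0-a,a-a1),0);db=np.maximum(np.maximum(b0-b,b-b1),0);return da**2+db**2
    return np.mean(np.minimum(np.minimum(dd(-36,64,-28,-14),dd(-36,-22,-28,52)),100))
best=None
for th in np.arange(-3.1,3.1,.2):
    o=minimize(cost,[523,23,th],args=(P,),method='Nelder-Mead',options=dict(xatol=.01,fatol=1e-5,maxiter=2000))
    if best is None or o.fun<best.fun:best=o
x=best.x;print('square pose',x,best.fun)
roi=(Z>2)&(Z<10)&(hsv[...,0]>95)&(hsv[...,0]<125)&(hsv[...,1]>80)&(C[...,1]<-100)
cn=max(cv2.findContours(roi.astype(np.uint8),0,1)[0],key=cv2.contourArea)[:,0]
cn=cn[(cn[:,0]<556)]
W=onplane('w',cn,6,c);print('pad',cv2.minEnclosingCircle(W[:,:2].astype(np.float32)))
E
python3 fit.py w2
```

```text
plate ((512.2628784179688, 271.9337158203125), (190.3569793701172, 150.3744659423828), 28.18771743774414)
brass 796 ((524.3944091796875, 214.09280395507812), (188.81253051757812, 41.44877624511719), 41.51041030883789) z 30.235060676484977
copper 2918 ((502.31329345703125, 207.34432983398438), (139.13796997070312, 192.53201293945312), 80.71858978271484) z 368.13011666197485
walltop 14015 ((503.79730224609375, 208.26437377929688), (140.4943084716797, 192.58917236328125), 81.8391342163086) z 372.7470514919801
sq legs 1275 16.14730773215996
post top 295 [509.42757334  53.05514864 233.49825866]
square pose [ 5.22285660e+02  1.88956024e+01 -4.47119671e-01] 0.3787366628991613
pad ((488.9635009765625, -232.68972778320312), 80.219970703125)
```

```bash
python3 -m creep '[{"tx":0.0015,"ty":0.024,"tz":0.039,"turn":0,"claw":0.085},{"tx":0.0015,"ty":0.024,"tz":0.039,"turn":0,"claw":0.085},{"tx":0.0015,"ty":0.024,"tz":0.039,"turn":0,"claw":0.085},{"tx":0.0015,"ty":0.024,"tz":0.039,"turn":0,"claw":0.085},{"tx":0,"ty":0,"tz":0,"turn":0.142,"claw":0.085},{"tx":0,"ty":0,"tz":0,"turn":0.142,"claw":0.085},{"tx":0,"ty":0,"tz":0,"turn":0.142,"claw":0.085},{"tx":0,"ty":0,"tz":0,"turn":0.142,"claw":0.085},{"tx":0,"ty":0,"tz":0,"turn":0.142,"claw":0.085},{"tx":0,"ty":0,"tz":0,"turn":0.142,"claw":0.085},{"tx":0,"ty":0,"tz":0,"turn":0,"claw":0.085},{"tx":0,"ty":0,"tz":0,"turn":0,"claw":0.085}]'
python3 look.py w3 square
```

```text
t: 4.6
position: [521.8, 15.9, 150.3]
ee_rot: [0.975, -0.22, 0.0, 0.0]
force: [0.2, 0.4, 0.4]
grip_width: 85.1
square 0.63 5045 [205.5, 279.9] [520.  16.  16.] [480. -34.  -1.] [571.  80.  56.]
4.6 [521.7759672   15.87516097 150.28932969] [0.23343064 0.42577831 0.35815101] 85.08592828509344
```

View pics/w3.png

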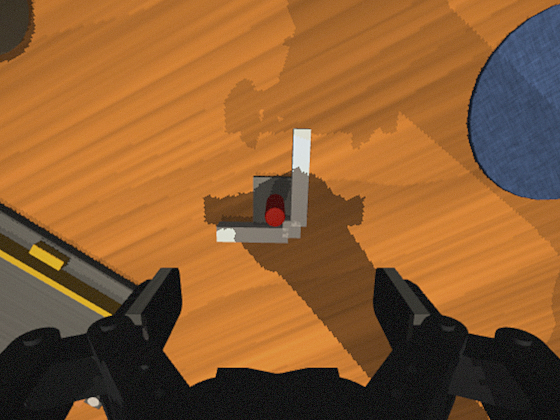

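The square sits upright in the picture (post top at (275,215)), already nearly aligned with the tool. I'll refine its pose.

```bash
cat > fit2.py <<'E'
import sys
from h import *
from scipy.optimize import minimize
def load(n):
    f=np.load(n+'.npz');p,d=f['p'],f['d'];c=(f['K'],f['pos'],f['M']);return p,d,c,cloud('w',d,c),cv2.cvtColor(p,cv2.COLOR_BGR2HSV).astype(int)
p,d,c,C,hsv=load(sys.argv[1]);Z=C[...,2]
roi=(C[...,0]>440)&(C[...,0]<610)&(C[...,1]>-60)&(C[...,1]<110)&(d>0)
m=roi&(Z>12.5)&(Z<20)&(hsv[...,1]<110);P=C[m][:,:2]
print('legs',len(P),'z',np.median(C[m][:,2]))
def cost(x):
    th=x[2];u=P-x[:2];a=u@[np.cos(th),np.sin(th)];b=u@[-np.sin(th),np.cos(th)]
    def dd(a0,a1,b0,b1):
        da=np.maximum(np.maximum(a0-a,a-a1),0);db=np.maximum(np.maximum(b0-b,b-b1),0);return da**2+db**2
    return np.mean(np.minimum(np.minimum(dd(-36,64,-28,-14),dd(-36,-22,-28,52)),100))
o=minimize(cost,[522,19,-.447],method='Nelder-Mead',options=dict(xatol=.001,fatol=1e-7,initial_simplex=[[522,19,-.447],[526,19,-.447],[522,23,-.447],[522,19,-.40]]))
print('square',o.x,o.fun)
th=o.x[2];u=P-o.x[:2];a=u@[np.cos(th),np.sin(th)];b=u@[-np.sin(th),np.cos(th)]
# outer edges by lines: per-bin extreme
l=(a>-15)&(a<60)&(b<-10);e=[];f=[]
for k in range(-15,60,3):
    s=l&(a>=k)&(a<k+3)
    if s.sum()>5: e.append((k+1.5,np.percentile(b[s],3),np.percentile(b[s],97)))
e=np.array(e);print('long edge',np.polyfit(e[:,0],e[:,1],1),np.polyfit(e[:,0],e[:,2],1))
l=(b>-8)&(b<50)&(a<-18)
for k in range(-8,48,3):
    s=l&(b>=k)&(b<k+3)
    if s.sum()>5: f.append((k+1.5,np.percentile(a[s],3),np.percentile(a[s],97)))
f=np.array(f);print('short edge',np.polyfit(f[:,0],f[:,1],1),np.polyfit(f[:,0],f[:,2],1))
red=roi&(Z>50)&(Z<60);Q=C[red];print('post',len(Q),cv2.minEnclosingCircle(Q[:,:2].astype(np.float32)),Q[:,2].mean())
# casket from w2
p,d,c,C,hsv=load('w2');Z=C[...,2]
roi=(C[...,0]>380)&(C[...,0]<660)&(C[...,1]>145)&(C[...,1]<410)&(d>0)
th=.492;ct=np.array([512.3,271.9])
for it in range(3):
    u=C[...,:2]-ct;a=u@[np.cos(th),np.sin(th)];b=u@[-np.sin(th),np.cos(th)]
    w=roi&(Z>26)&(Z<36)
    L=w&(a>-60)&(a<75)&(abs(b+53)<8);S=w&(b>-40)&(b<55)&(abs(a+73)<8)
    pl=np.polyfit(a[L],b[L],1);ps=np.polyfit(b[S],a[S],1)
    print('walls',L.sum(),S.sum(),pl,ps,'long range',a[w].min(),a[w].max(),b[w].min(),b[w].max())
    dth=(pl[0]*L.sum()-ps[0]*S.sum())/(L.sum()+S.sum())
    sh=np.array([ps[1]+73,pl[1]+53]);ct=ct+sh[0]*np.array([np.cos(th),np.sin(th)])+sh[1]*np.array([-np.sin(th),np.cos(th)]);th+=dth
M=np.array([[np.cos(th),-np.sin(th)],[np.sin(th),np.cos(th)]])
print('casket',ct,th,'corner',ct+M@[-70,-50])
s=r.state();T=R.from_quat(s['ee_rot']).as_matrix();print('tool yaw',np.arctan2(T[1,0],T[0,0]),s['position'],'tilt',T[2])
E
python3 fit2.py w3
```

```text
legs 2940 z 16.22475664293438
square [ 5.21265027e+02  2.04253686e+01 -4.82042508e-01] 0.1426511642066983
long edge [ 1.65251122e-02 -2.89471506e+01] [ 1.53401052e-02 -1.56980137e+01]
short edge [-2.42795629e-02 -3.57547431e+01] [-1.65900278e-02 -2.25728028e+01]
post 328 ((520.4276733398438, 19.264680862426758), 7.855963230133057) 53.996644754222025
walls 694 376 [ 4.70690566e-04 -5.31635025e+01] [ 2.26896772e-03 -7.30680150e+01] long range -76.33394720521568 79.82793160685223 -56.22119480063772 60.25118522005226
walls 695 375 [ 1.10137698e-03 -5.30045790e+01] [ 1.66283735e-03 -7.30012666e+01] long range -76.24552449630295 79.92293266286846 -56.065528723000575 60.37816771251301
walls 695 376 [ 9.69084378e-04 -5.29999976e+01] [ 1.44302526e-03 -7.29918398e+01] long range -76.24975929036096 79.91692861807675 -56.0588391813657 60.39259072586134
casket [512.32552609 271.72298054] 0.4917628357748733 corner [474.22942465 194.59524846]
tool yaw -0.4440827271181929 [521.81338216  16.35777454 150.29976724] tilt [ 5.43902845e-05  1.47406403e-04 -9.99999988e-01]
```

Square yaw comes out at about −0.465 (both leg edges agree), the post at (520.4, 19.3), and the casket corner at (474.2, 194.6) with yaw 0.492. Next I descend and grip.

```bash
python3 -m creep '[{"tx":-0.0025,"ty":-0.002,"tz":0.032,"turn":0.021,"claw":0.085},{"tx":0,"ty":0,"tz":0.035,"turn":0,"claw":0.085},{"tx":0,"ty":0,"tz":0.035,"turn":0,"claw":0.085},{"tx":0,"ty":0,"tz":0.024,"turn":0,"claw":0.085},{"tx":0,"ty":0,"tz":0,"turn":0,"claw":0.04},{"tx":0,"ty":0,"tz":0,"turn":0,"claw":0.03},{"tx":0,"ty":0,"tz":0,"turn":0,"claw":0.02},{"tx":0,"ty":0,"tz":0,"turn":0,"claw":0.01},{"tx":0,"ty":0,"tz":0,"turn":0,"claw":0},{"tx":0,"ty":0,"tz":0,"turn":0,"claw":0},{"tx":0,"ty":0,"tz":0,"turn":0,"claw":0},{"tx":0,"ty":0,"tz":0,"turn":0,"claw":0}]' 70
python3 look.py w4
```

```text
t: 5.9
position: [522.0, 19.6, 26.0]
ee_rot: [0.973, -0.231, 0.001, -0.0]
force: [-1.6, -1.7, 6.6]
grip_width: 14.0
5.9 [521.95983435  19.59962588  26.04255451] [-1.64105176 -1.72587548  6.62952764] 13.979748139667963
```

View pics/w4.png

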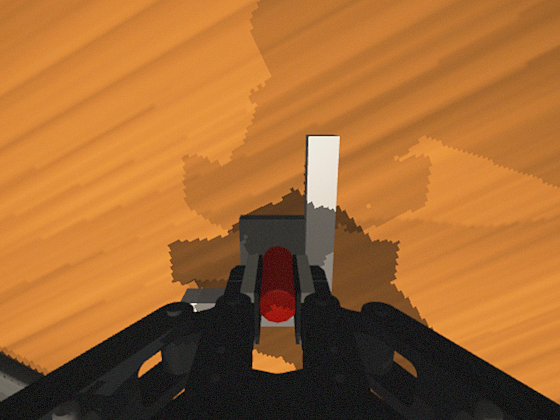

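The post is held between the pads (width 14). Lift, carry over the casket, and turn.

```bash
python3 -m creep '[{"tx":0,"ty":0,"tz":-0.015,"turn":0,"claw":0},{"tx":0,"ty":0,"tz":-0.030,"turn":0,"claw":0},{"tx":-0.0054,"ty":-0.0099,"tz":-0.010,"turn":0,"claw":0},{"tx":-0.012,"ty":-0.021,"tz":0,"turn":0,"claw":0},{"tx":-0.018,"ty":-0.032,"tz":0,"turn":0,"claw":0},{"tx":-0.020,"ty":-0.036,"tz":0,"turn":0,"claw":0},{"tx":-0.020,"ty":-0.036,"tz":0,"turn":0,"claw":0},{"tx":-0.018,"ty":-0.032,"tz":0,"turn":0,"claw":0},{"tx":-0.014,"ty":-0.025,"tz":0,"turn":0,"claw":0},{"tx":-0.010,"ty":-0.017,"tz":0,"turn":-0.07,"claw":0},{"tx":0,"ty":0,"tz":0,"turn":-0.13,"claw":0},{"tx":0,"ty":0,"tz":0,"turn":-0.14,"claw":0},{"tx":0,"ty":0,"tz":0,"turn":-0.14,"claw":0},{"tx":0,"ty":0,"tz":0,"turn":-0.14,"claw":0},{"tx":0,"ty":0,"tz":0,"turn":-0.14,"claw":0},{"tx":0,"ty":0,"tz":0,"turn":-0.13,"claw":0},{"tx":0,"ty":0,"tz":0,"turn":-0.067,"claw":0},{"tx":0,"ty":0,"tz":0,"turn":0,"claw":0},{"tx":0,"ty":0,"tz":0,"turn":0,"claw":0}]' 70
python3 look.py w5
python3 - <<'E'
from h import *
p,d=r.capture('side');cv2.imwrite('pics/s5.png',p)
p,d=r.capture('scene');cv2.imwrite('pics/c5.png',cv2.resize(p[170:320,260:460],None,fx=4,fy=4,interpolation=2))
E
```

```text
t: 7.85
position: [509.4, 258.6, 79.0]
ee_rot: [0.97, 0.243, -0.0, 0.0]
force: [0.5, -0.2, -3.6]
grip_width: 13.9
7.85 [509.37120452 258.62124285  79.04600764] [ 0.45338389 -0.22051801 -3.56821399] 13.92601294306777
```

View pics/w5.png

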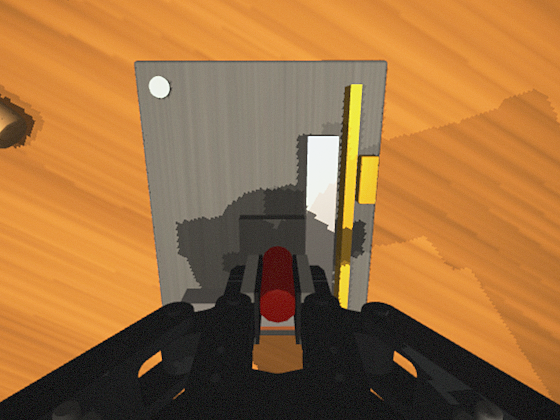

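View pics/c5.png

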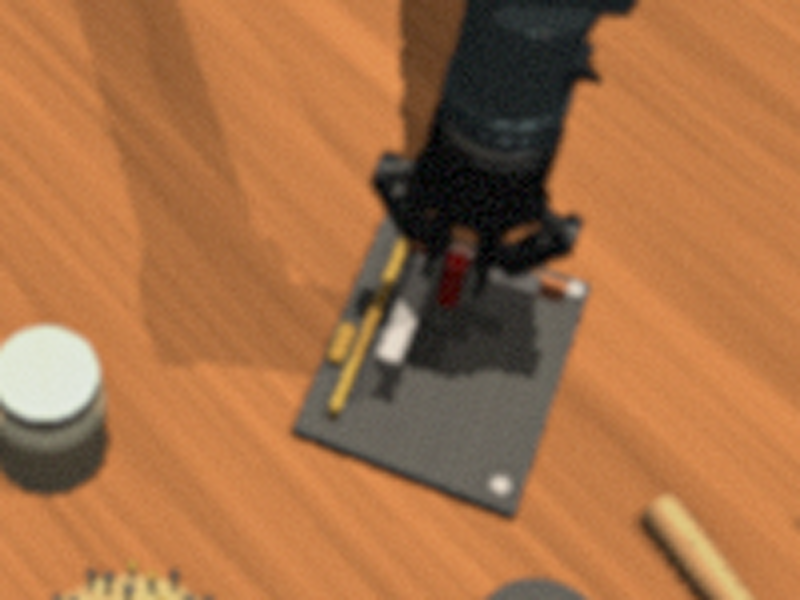

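The square is held level above the plate, long leg at (322,185), brass wall at (350,200) to its right. I'll measure their relative angle and gap.

```bash
cat > meas.py <<'E'
import sys
from h import *
f=np.load(sys.argv[1]+'.npz');p,d=f['p'],f['d'];c=(f['K'],f['pos'],f['M'])
C=cloud('w',d,c);hsv=cv2.cvtColor(p,cv2.COLOR_BGR2HSV).astype(int)
th=float(sys.argv[2]) if len(sys.argv)>2 else .4918
ct=np.array([512.33,271.72]);u=C[...,:2]-ct
A=u@[np.cos(th),np.sin(th)];B=u@[-np.sin(th),np.cos(th)];Z=C[...,2]
# per-row edges
rows=[]
for v in range(85,300,6):
    y=[x for x in range(330,375) if 20<hsv[v,x,0]<36 and hsv[v,x,1]>140 and 26<Z[v,x]<35 and abs(B[v,x]+53)<6]
    l=[x for x in range(285,345) if hsv[v,x,1]<70 and 22<Z[v,x]<90 and B[v,x]<-10 and B[v,x]>-47]
    o=[v]
    for q in(y,l): o+= [A[v,q].mean(),B[v,q].min(),B[v,q].max(),Z[v,q].mean()] if len(q)>2 else [np.nan]*4
    rows.append(o)
rows=np.array(rows);np.set_printoptions(suppress=True,precision=2,linewidth=150);print(rows[::2])
for nm,k in(('brass',1),('leg',5)):
    g=~np.isnan(rows[:,k])
    if g.sum()>3: print(nm,g.sum(),'lo',np.polyfit(rows[g,k],rows[g,k+1],1),'hi',np.polyfit(rows[g,k],rows[g,k+2],1),'z',np.polyfit(rows[g,k],rows[g,k+3],1))
pl=(abs(Z-12)<3)&(A>-20)&(A<90)&(B>0)&(B<80);print('plate z',np.median(Z[pl]),pl.sum())
for e in('leg top end',):
    m=(hsv[...,1]<70)&(Z>Z[pl].mean()+12)&(Z<90)&(B<-10)&(B>-47);print('leg A max',np.percentile(A[m],99),'z',np.median(Z[m]))
s=r.state();T=R.from_quat(s['ee_rot']).as_matrix();print('tool yaw',np.arctan2(T[1,0],T[0,0]),s['position'])
E
python3 meas.py w5
```

```text
[[ 85.    79.   -54.77 -49.04  30.34    nan    nan    nan    nan]
 [ 97.    72.84 -54.97 -49.38  30.      nan    nan    nan    nan]
 [109.    66.52 -55.11 -49.15  30.21    nan    nan    nan    nan]
 [121.    60.09 -54.83 -49.28  30.25    nan    nan    nan    nan]
 [133.    53.53 -55.12 -49.32  30.28    nan    nan    nan    nan]
 [145.    46.82 -54.63 -49.36  30.19  50.28 -36.69 -22.95  68.17]
 [157.    39.92 -55.27 -49.55  29.66  44.82 -36.62 -23.    68.36]
 [169.    32.93 -55.38 -49.34  29.76  39.22 -36.76 -23.04  68.34]
 [181.    25.84 -54.92 -49.38  30.02  33.53 -36.73 -23.02  68.46]
 [193.    18.69 -54.76 -49.67  30.65  27.58 -37.13 -23.    67.94]
 [205.    11.19 -54.46 -49.16  30.35  21.7  -36.87 -22.96  68.28]
 [217.     3.53 -54.5  -49.65  30.18  14.5  -36.76 -12.98  64.77]
 [229.      nan    nan    nan    nan   8.5  -36.98 -12.97  65.8 ]
 [241.      nan    nan    nan    nan   2.02 -36.65 -13.01  65.79]
 [253.      nan    nan    nan    nan  -4.22 -36.9  -16.23  66.65]
 [265.   -28.61 -54.83 -49.77  30.23  -6.17 -36.71 -23.8   76.56]
 [277.   -37.34 -54.69 -49.31  29.8  -16.41 -36.47 -34.5   69.39]
 [289.   -45.94 -54.58 -49.28  30.01    nan    nan    nan    nan]]
brass 33 lo [ -0.01 -54.42] hi [  0.   -49.49] z [-0.   30.13]
leg 25 lo [  0.   -36.78] hi [ -0.02 -20.35] z [-0.03 68.97]
plate z 12.27773704751182 19820
leg A max 54.53163231374114 z 68.85166584911786
tool yaw 0.4905224834217839 [509.5  259.02  79.28]
```

Leg and brass wall are parallel to within 0.2°, gap about 12 mm, underside 40 mm above the plate. I'll go down to about 1.7 mm above the plate, then close part of the gap.

```bash
python3 -m creep '[{"tx":0,"ty":0,"tz":0.010,"turn":0,"claw":0},{"tx":0,"ty":0,"tz":0.015,"turn":0,"claw":0},{"tx":0,"ty":0,"tz":0.009,"turn":0,"claw":0},{"tx":0,"ty":0,"tz":0.0043,"turn":0,"claw":0},{"tx":0,"ty":0.003,"tz":0,"turn":0,"claw":0},{"tx":0,"ty":0.003,"tz":0,"turn":0,"claw":0},{"tx":0,"ty":0.002,"tz":0,"turn":0,"claw":0},{"tx":0,"ty":0,"tz":0,"turn":0,"claw":0},{"tx":0,"ty":0,"tz":0,"turn":0,"claw":0},{"tx":0,"ty":0,"tz":0,"turn":0,"claw":0}]'
cat > st.py <<'E'
from h import *
F=[];s0=None
s=r.state();T=R.from_quat(s['ee_rot']).as_matrix()
print('t',s['t'],'tool-frame F',(T.T@s['force']).round(2),'M',(T.T@s['moment']).round(3),'pos',s['position'].round(1),'yaw',np.arctan2(T[1,0],T[0,0]).round(4),'w',round(s['grip_width'],1))
E
python3 st.py; python3 st.py; python3 look.py w6; sed -i 's/22<Z\[v,x\]<90/22<Z[v,x]<90/' meas.py; python3 meas.py w6|tail -6
```

```text
t: 9.0
position: [513.4, 252.3, 41.3]
ee_rot: [0.97, 0.243, 0.0, -0.0]
force: [0.5, -0.2, -3.1]
grip_width: 14.0
t 9.0 tool-frame F [0.34 0.43 3.1 ] M [-0.012 -0.004 -0.006] pos [513.4 252.3  41.3] yaw 0.4909 w 14.0
t 9.0 tool-frame F [0.34 0.43 3.1 ] M [-0.012 -0.004 -0.006] pos [513.4 252.3  41.3] yaw 0.4909 w 14.0
9.0 [513.44931023 252.29151632  41.32929661] [ 0.50026131 -0.218722   -3.10219383] 14.02385863109015
 [289.      nan    nan    nan    nan   0.67 -44.31 -23.42  72.52]]
brass 31 lo [ -0.02 -54.03] hi [  0.01 -49.54] z [ 0.   30.09]
leg 27 lo [ -0.01 -43.74] hi [ -0.18 -22.79] z [-0.36 44.77]
plate z 12.288840923596183 29249
leg A max 54.61846304495816 z 31.735649537964107
tool yaw 0.4910020724160546 [513.36 252.32  41.23]
```

View pics/w6.png

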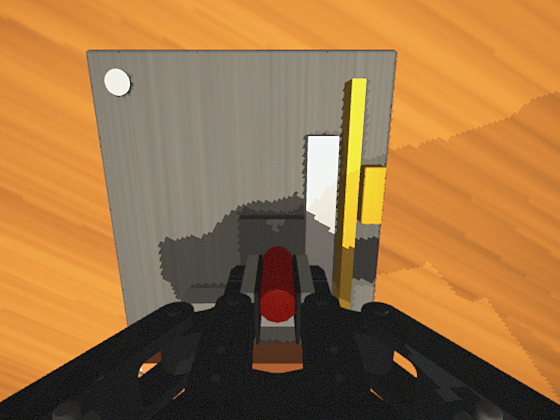

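About 4–5 mm from the brass wall. I'll approach at 3 mm/s.

```bash
python3 -m creep '[{"tx":0,"ty":0.0005,"tz":0.0005,"turn":0,"claw":0},{"tx":0,"ty":0.0005,"tz":0.0005,"turn":0,"claw":0},{"tx":0,"ty":0.0004,"tz":0,"turn":0,"claw":0},{"tx":0,"ty":0.0004,"tz":0,"turn":0,"claw":0},{"tx":0,"ty":0.0003,"tz":0,"turn":0,"claw":0},{"tx":0,"ty":0.0003,"tz":0,"turn":0,"claw":0},{"tx":0,"ty":0.0003,"tz":0,"turn":0,"claw":0},{"tx":0,"ty":0.0003,"tz":0,"turn":0,"claw":0},{"tx":0,"ty":0.0003,"tz":0,"turn":0,"claw":0},{"tx":0,"ty":0.0003,"tz":0,"turn":0,"claw":0}]'; python3 st.py
python3 -m creep '[{"tx":0,"ty":0.0003,"tz":0,"turn":0,"claw":0},{"tx":0,"ty":0.0003,"tz":0,"turn":0,"claw":0}]'; python3 st.py
python3 -m creep '[{"tx":0,"ty":0.0002,"tz":0,"turn":0,"claw":0},{"tx":0,"ty":0,"tz":0,"turn":0,"claw":0}]'; python3 st.py
```

```text
t: 10.05
position: [515.0, 248.9, 40.0]
ee_rot: [0.97, 0.243, 0.0, -0.0]
force: [0.1, 0.2, -2.4]
grip_width: 13.6
t 10.05 tool-frame F [ 0.17 -0.19  2.36] M [ 0.059  0.031 -0.026] pos [515.  248.9  40. ] yaw 0.4908 w 13.6
t: 10.25
position: [515.3, 248.4, 40.0]
ee_rot: [0.97, 0.243, 0.0, -0.0]
force: [0.1, -0.1, -3.0]
grip_width: 14.0
t 10.25 tool-frame F [0.02 0.16 3.02] M [ 0.018  0.033 -0.008] pos [515.3 248.4  40. ] yaw 0.4909 w 14.0
t: 10.45
position: [515.4, 248.2, 40.0]
ee_rot: [0.97, 0.243, 0.0, 0.0]
force: [-0.5, 0.2, -3.5]
grip_width: 14.2
t 10.45 tool-frame F [-0.37 -0.44  3.46] M [-0.024  0.041  0.045] pos [515.4 248.2  40. ] yaw 0.4908 w 14.2
```

Still no contact, with noise around 0.4 N. I'll keep going in tiny steps.

```bash
python3 -m creep '[{"tx":0,"ty":0.0002,"tz":0,"turn":0,"claw":0},{"tx":0,"ty":0.0002,"tz":0,"turn":0,"claw":0},{"tx":0,"ty":0,"tz":0,"turn":0,"claw":0}]'; python3 st.py
python3 -m creep '[{"tx":0,"ty":0.0002,"tz":0,"turn":0,"claw":0},{"tx":0,"ty":0.0002,"tz":0,"turn":0,"claw":0},{"tx":0,"ty":0,"tz":0,"turn":0,"claw":0}]'; python3 st.py
```

```text
t: 10.75
position: [515.5, 248.1, 40.0]
ee_rot: [0.97, 0.243, -0.0, -0.0]
force: [0.2, 0.4, -2.9]
grip_width: 14.2
t 10.75 tool-frame F [ 0.35 -0.28  2.86] M [ 0.131 -0.001 -0.067] pos [515.5 248.1  40. ] yaw 0.4909 w 14.2
t: 11.05
position: [515.5, 248.1, 40.0]
ee_rot: [0.97, 0.243, -0.0, -0.0]
force: [-0.5, 1.2, -3.5]
grip_width: 13.9
t 11.05 tool-frame F [ 0.13 -1.26  3.51] M [ 0.307 -0.021  0.03 ] pos [515.5 248.1  40. ] yaw 0.4911 w 13.9
```

Contact is starting (−1.3 N). Continue.

```bash
python3 -m creep '[{"tx":0,"ty":0.0002,"tz":0,"turn":0,"claw":0},{"tx":0,"ty":0.0002,"tz":0,"turn":0,"claw":0},{"tx":0,"ty":0,"tz":0,"turn":0,"claw":0}]'; python3 st.py
python3 -m creep '[{"tx":0,"ty":0.0002,"tz":0,"turn":0,"claw":0},{"tx":0,"ty":0.0002,"tz":0,"turn":0,"claw":0},{"tx":0,"ty":0,"tz":0,"turn":0,"claw":0}]'; python3 st.py
```

```text
t: 11.35
position: [515.5, 248.0, 40.1]
ee_rot: [0.97, 0.243, -0.0, -0.001]
force: [-1.3, 1.7, -3.2]
grip_width: 13.8
t 11.35 tool-frame F [-0.36 -2.16  3.22] M [ 0.743 -0.071  0.066] pos [515.5 248.   40.1] yaw 0.4914 w 13.8
t: 11.65
position: [515.5, 248.0, 40.1]
ee_rot: [0.97, 0.243, -0.0, -0.001]
force: [-2.6, 5.2, -2.1]
grip_width: 14.3
t 11.65 tool-frame F [ 0.17 -5.82  2.11] M [ 1.124 -0.047 -0.021] pos [515.5 248.   40.1] yaw 0.4917 w 14.3
```

```bash
python3 -m creep '[{"tx":0,"ty":0.0002,"tz":0,"turn":0,"claw":0},{"tx":0,"ty":0.0002,"tz":0,"turn":0,"claw":0},{"tx":0,"ty":0,"tz":0,"turn":0,"claw":0}]'; python3 st.py
python3 -m creep '[{"tx":0,"ty":0,"tz":0,"turn":0,"claw":0},{"tx":0,"ty":0,"tz":0,"turn":0,"claw":0}]'; python3 st.py
```

```text
t: 11.95
position: [515.6, 247.9, 40.1]
ee_rot: [0.97, 0.243, -0.0, -0.001]
force: [-2.6, 4.3, -2.1]
grip_width: 14.0
t 11.95 tool-frame F [-0.27 -5.06  2.1 ] M [ 1.251 -0.018  0.05 ] pos [515.6 247.9  40.1] yaw 0.4918 w 14.0
t: 12.15
position: [515.5, 248.0, 40.1]
ee_rot: [0.97, 0.243, -0.0, -0.001]
force: [-3.4, 5.6, -2.6]
grip_width: 14.1
t 12.15 tool-frame F [-0.34 -6.49  2.57] M [ 1.311 -0.072  0.043] pos [515.5 248.   40.1] yaw 0.4919 w 14.1
```

```bash
python3 -m creep '[{"tx":0,"ty":0.0002,"tz":0,"turn":0,"claw":0},{"tx":0,"ty":0.0002,"tz":0,"turn":0,"claw":0},{"tx":0,"ty":0.0002,"tz":0,"turn":0,"claw":0},{"tx":0,"ty":0,"tz":0,"turn":0,"claw":0},{"tx":0,"ty":0,"tz":0,"turn":0,"claw":0},{"tx":0,"ty":0,"tz":0,"turn":0,"claw":0}]'; python3 st.py
python3 -m creep '[{"tx":-0.0005,"ty":0,"tz":0,"turn":0,"claw":0},{"tx":-0.001,"ty":0,"tz":0,"turn":0,"claw":0},{"tx":-0.001,"ty":0,"tz":0,"turn":0,"claw":0},{"tx":-0.001,"ty":0,"tz":0,"turn":0,"claw":0},{"tx":-0.001,"ty":0,"tz":0,"turn":0,"claw":0}]'; python3 st.py
```

```text
t: 12.75
position: [515.6, 247.9, 40.1]
ee_rot: [0.97, 0.244, -0.0, -0.001]
force: [-3.2, 5.6, -2.4]
grip_width: 14.1
t 12.75 tool-frame F [-0.2  -6.5   2.45] M [ 1.407 -0.093  0.018] pos [515.6 247.9  40.1] yaw 0.4921 w 14.1
t: 13.25
position: [513.2, 246.6, 40.8]
ee_rot: [0.97, 0.244, 0.002, -0.002]
force: [-0.9, 6.9, -2.8]
grip_width: 14.1
t 13.25 tool-frame F [ 2.44 -6.48  2.83] M [ 1.404  0.431 -0.021] pos [513.2 246.6  40.8] yaw 0.4923 w 14.1
```

```bash
python3 look.py w7; python3 meas.py w7|tail -25; python3 st.py
```

```text
13.25 [513.24696261 246.63460028  40.75448931] [-0.90631819  6.87957344 -2.79918672] 14.051997726130196
[[ 85.    73.95 -54.89 -49.38  30.34    nan    nan    nan    nan]
 [ 97.    68.99 -54.98 -49.36  30.37    nan    nan    nan    nan]
 [109.    63.94 -55.   -49.2   30.06    nan    nan    nan    nan]
 [121.    58.78 -54.52 -49.12  30.36    nan    nan    nan    nan]
 [133.    53.52 -54.8  -49.29  30.24    nan    nan    nan    nan]
 [145.    48.18 -55.07 -49.55  30.55  48.19 -46.93 -35.21  30.72]
 [157.    42.71 -54.91 -49.87  30.48  42.71 -46.93 -35.21  30.61]
 [169.    37.11 -54.86 -49.69  30.36  37.15 -46.64 -35.23  30.68]
 [181.    31.42 -54.94 -49.38  30.43  31.52 -46.78 -35.21  31.01]
 [193.    25.64 -54.62 -50.    30.56  25.56 -46.96 -35.23  30.31]
 [205.    19.6  -54.5  -49.73  30.21  19.72 -46.45 -35.19  30.69]
 [217.    13.58 -54.27 -50.44  30.38  13.68 -46.82 -35.31  30.77]
 [229.     7.41 -54.68 -49.78  30.49   6.3  -46.84 -25.29  27.4 ]
 [241.     1.01 -54.78 -50.19  30.32  -0.15 -46.43 -25.3   27.44]
 [253.    -5.57 -53.82 -52.14  30.1   -6.54 -46.68 -28.53  27.92]
 [265.      nan    nan    nan    nan  -3.96 -46.7  -28.85  47.45]
 [277.   -18.93 -54.25 -49.51  30.23  -2.12 -46.94 -28.38  62.55]
 [289.      nan    nan    nan    nan  -1.59 -41.64 -28.37  73.15]]
brass 31 lo [ -0.01 -54.46] hi [  0.02 -50.55] z [-0.   30.37]
leg 27 lo [ -0.03 -45.58] hi [ -0.18 -28.37] z [-0.38 44.15]
plate z 12.29207241819293 30175
leg A max 51.80115843431702 z 31.75502529002469
tool yaw 0.49230525802667235 [513.04 246.57  40.75]
t 13.3 tool-frame F [ 1.03 -5.92  2.6 ] M [ 1.451  0.434 -0.006] pos [513.  246.6  40.7] yaw 0.4923 w 13.3
```

View pics/w7.png

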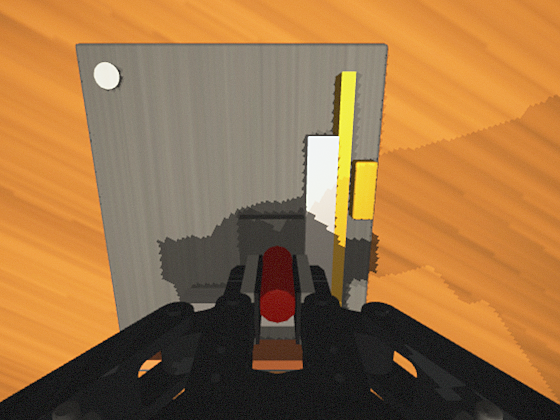

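The leg is flush (inner edge constant at b=−35.2, so outer −49.2) and level. Pressure is about 6–7 N and needs a little more before sliding on.

```bash
python3 -m creep '[{"tx":0,"ty":0.0004,"tz":0,"turn":0,"claw":0},{"tx":0,"ty":0.0004,"tz":0,"turn":0,"claw":0},{"tx":0,"ty":0,"tz":0,"turn":0,"claw":0},{"tx":0,"ty":0,"tz":0,"turn":0,"claw":0}]'; python3 st.py
python3 -m creep '[{"tx":0,"ty":0.0004,"tz":0,"turn":0,"claw":0},{"tx":0,"ty":0.0004,"tz":0,"turn":0,"claw":0},{"tx":0,"ty":0,"tz":0,"turn":0,"claw":0},{"tx":0,"ty":0,"tz":0,"turn":0,"claw":0}]'; python3 st.py
```

```text
t: 13.7
position: [513.0, 246.5, 40.7]
ee_rot: [0.97, 0.244, 0.001, -0.002]
force: [-1.8, 6.9, -2.7]
grip_width: 13.9
t 13.7 tool-frame F [ 1.65 -6.92  2.76] M [1.632 0.299 0.029] pos [513.  246.5  40.7] yaw 0.4925 w 13.9
t: 14.1
position: [513.1, 246.5, 40.8]
ee_rot: [0.97, 0.244, 0.001, -0.003]
force: [-2.8, 7.8, -2.0]
grip_width: 13.9
t 14.1 tool-frame F [ 1.24 -8.21  2.07] M [1.844 0.317 0.034] pos [513.1 246.5  40.8] yaw 0.493 w 13.9
```

Stiffness is about 1.4 N/mm, so the steps are safe. Now slide along the wall, with roughly 22 mm left to the copper.

```bash
python3 -m creep '[{"tx":-0.001,"ty":0.0002,"tz":0,"turn":0,"claw":0},{"tx":-0.001,"ty":0.0002,"tz":0,"turn":0,"claw":0},{"tx":-0.001,"ty":0.0002,"tz":0,"turn":0,"claw":0},{"tx":-0.001,"ty":0.0002,"tz":0,"turn":0,"claw":0},{"tx":-0.001,"ty":0.0002,"tz":0,"turn":0,"claw":0},{"tx":-0.001,"ty":0,"tz":0,"turn":0,"claw":0},{"tx":-0.001,"ty":0,"tz":0,"turn":0,"claw":0},{"tx":-0.001,"ty":0,"tz":0,"turn":0,"claw":0}]'; python3 st.py
python3 -m creep '[{"tx":-0.001,"ty":0,"tz":0,"turn":0,"claw":0},{"tx":-0.001,"ty":0,"tz":0,"turn":0,"claw":0},{"tx":-0.001,"ty":0,"tz":0,"turn":0,"claw":0},{"tx":-0.001,"ty":0,"tz":0,"turn":0,"claw":0},{"tx":-0.001,"ty":0,"tz":0,"turn":0,"claw":0},{"tx":-0.001,"ty":0,"tz":0,"turn":0,"claw":0},{"tx":-0.001,"ty":0,"tz":0,"turn":0,"claw":0}]'; python3 st.py; python3 look.py w8; python3 meas.py w8|tail -20
```

```text
t: 14.9
position: [507.2, 243.3, 41.3]
ee_rot: [0.97, 0.244, 0.003, -0.004]
force: [-1.3, 8.8, -3.1]
grip_width: 14.0
t 14.9 tool-frame F [ 2.96 -8.37  3.17] M [2.109 0.568 0.037] pos [507.2 243.3  41.3] yaw 0.4935 w 14.0
t: 15.6
position: [501.1, 240.0, 41.3]
ee_rot: [0.97, 0.244, 0.003, -0.004]
force: [-2.6, 9.8, -3.6]
grip_width: 13.6
t 15.6 tool-frame F [ 2.29 -9.85  3.63] M [2.169 0.627 0.034] pos [501.1 240.   41.3] yaw 0.4935 w 13.6
15.6 [501.12104477 240.00050469  41.32249074] [-2.63790941  9.7875105  -3.55642198] 13.589874052873062
 [121.    45.03 -54.94 -49.11  29.91    nan    nan    nan    nan]
 [133.    39.74 -54.99 -49.27  29.94    nan    nan    nan    nan]
 [145.    34.38 -54.82 -49.88  30.47  34.42 -46.72 -35.1   31.31]
 [157.    28.85 -54.88 -49.69  30.1   28.98 -46.48 -35.09  31.5 ]
 [169.    23.27 -55.22 -49.71  30.31  23.41 -46.66 -35.21  31.46]
 [181.    17.5  -55.21 -49.61  30.09  17.73 -46.75 -35.17  31.47]
 [193.    11.64 -54.84 -49.54  30.04  11.86 -46.88 -35.14  31.17]
 [205.     5.69 -54.79 -49.85  30.15   6.   -46.77 -35.09  31.45]
 [217.    -0.38 -54.59 -50.07  30.22  -0.39 -46.46 -25.82  30.35]
 [229.    -6.54 -54.56 -49.79  30.43  -7.49 -46.86 -25.33  27.87]
 [241.   -12.94 -54.88 -51.74  30.29 -13.92 -46.68 -25.91  27.96]
 [253.      nan    nan    nan    nan -20.27 -46.91 -28.62  28.53]
 [265.      nan    nan    nan    nan -17.79 -46.68 -28.55  47.96]
 [277.   -32.91 -54.07 -50.21  30.24 -15.32 -41.84 -29.31  64.37]
 [289.      nan    nan    nan    nan -15.51 -41.86 -28.6   73.66]]
brass 29 lo [ -0.01 -54.64] hi [  0.02 -50.12] z [-0.   30.28]
leg 27 lo [ -0.04 -45.8 ] hi [ -0.18 -30.58] z [-0.38 39.58]
plate z 12.268159804358291 31992
leg A max 38.02814587643387 z 32.26015128615586
tool yaw 0.4935324523487294 [500.93 239.89  41.31]
```

```bash
python3 -m creep '[{"tx":-0.001,"ty":0,"tz":0.0003,"turn":0,"claw":0},{"tx":-0.001,"ty":0,"tz":0.0003,"turn":0,"claw":0},{"tx":-0.001,"ty":0,"tz":0.0003,"turn":0,"claw":0},{"tx":-0.001,"ty":0,"tz":0.0003,"turn":0,"claw":0},{"tx":-0.0008,"ty":0,"tz":0.0003,"turn":0,"claw":0},{"tx":-0.0005,"ty":0,"tz":0,"turn":0,"claw":0},{"tx":-0.0004,"ty":0,"tz":0,"turn":0,"claw":0}]'; python3 st.py
python3 -m creep '[{"tx":-0.0004,"ty":0,"tz":0,"turn":0,"claw":0},{"tx":-0.0004,"ty":0,"tz":0,"turn":0,"claw":0},{"tx":-0.0003,"ty":0,"tz":0,"turn":0,"claw":0}]'; python3 st.py
python3 -m creep '[{"tx":-0.0003,"ty":0,"tz":0,"turn":0,"claw":0},{"tx":-0.0003,"ty":0,"tz":0,"turn":0,"claw":0},{"tx":-0.0003,"ty":0,"tz":0,"turn":0,"claw":0}]'; python3 st.py
```

```text
t: 16.35
position: [496.2, 237.4, 39.9]
ee_rot: [0.97, 0.244, 0.003, -0.004]
force: [-0.7, 10.1, -2.5]
grip_width: 13.6
t 16.35 tool-frame F [ 4.11 -9.19  2.55] M [ 2.114  0.597 -0.011] pos [496.2 237.4  39.9] yaw 0.4936 w 13.6
t: 16.65
position: [495.2, 236.9, 39.8]
ee_rot: [0.97, 0.244, 0.003, -0.004]
force: [-3.1, 9.6, -3.0]
grip_width: 14.0
t 16.65 tool-frame F [ 1.85 -9.91  3.07] M [ 2.146  0.614 -0.003] pos [495.2 236.9  39.8] yaw 0.4936 w 14.0
t: 16.95
position: [494.4, 236.4, 39.8]
ee_rot: [0.97, 0.244, 0.003, -0.004]
force: [-2.6, 9.1, -3.2]
grip_width: 14.0
t 16.95 tool-frame F [ 1.96 -9.22  3.22] M [ 2.161  0.683 -0.054] pos [494.4 236.4  39.8] yaw 0.4935 w 14.0
```

```bash
python3 -m creep '[{"tx":-0.0003,"ty":0,"tz":0,"turn":0,"claw":0},{"tx":-0.0003,"ty":0,"tz":0,"turn":0,"claw":0},{"tx":-0.0003,"ty":0,"tz":0,"turn":0,"claw":0}]'; python3 st.py
python3 -m creep '[{"tx":-0.0003,"ty":0,"tz":0,"turn":0,"claw":0},{"tx":-0.0003,"ty":0,"tz":0,"turn":0,"claw":0}]'; python3 st.py
python3 -m creep '[{"tx":-0.0003,"ty":0,"tz":0,"turn":0,"claw":0},{"tx":-0.0003,"ty":0,"tz":0,"turn":0,"claw":0}]'; python3 st.py
```

```text
t: 17.25
position: [493.6, 236.0, 39.8]
ee_rot: [0.97, 0.244, 0.003, -0.004]
force: [-1.5, 9.6, -3.1]
grip_width: 13.8
t 17.25 tool-frame F [ 3.16 -9.17  3.17] M [2.188 0.663 0.026] pos [493.6 236.   39.8] yaw 0.4935 w 13.8
t: 17.45
position: [493.2, 235.8, 39.8]
ee_rot: [0.97, 0.244, 0.003, -0.004]
force: [-1.2, 10.0, -4.0]
grip_width: 14.1
t 17.45 tool-frame F [ 3.62 -9.32  4.13] M [2.151 0.751 0.041] pos [493.2 235.8  39.8] yaw 0.4936 w 14.1
t: 17.65
position: [493.2, 235.7, 39.9]
ee_rot: [0.97, 0.244, 0.003, -0.004]
force: [-1.0, 9.7, -5.3]
grip_width: 13.6
t 17.65 tool-frame F [ 3.7  -8.97  5.44] M [2.209 0.989 0.068] pos [493.2 235.7  39.9] yaw 0.4934 w 13.6
```

Copper contact is beginning (moment y rising). Before loading the copper, I'll bring the brass pressure up to about 12 N.

```bash
python3 -m creep '[{"tx":0,"ty":0.0004,"tz":0,"turn":0,"claw":0},{"tx":0,"ty":0.0004,"tz":0,"turn":0,"claw":0},{"tx":0,"ty":0.0004,"tz":0,"turn":0,"claw":0},{"tx":0,"ty":0.0004,"tz":0,"turn":0,"claw":0},{"tx":0,"ty":0,"tz":0,"turn":0,"claw":0}]'; python3 st.py
python3 -m creep '[{"tx":0,"ty":0,"tz":0,"turn":0,"claw":0},{"tx":0,"ty":0,"tz":0,"turn":0,"claw":0}]'; python3 st.py
python3 -m creep '[{"tx":-0.0005,"ty":0,"tz":0,"turn":0,"claw":0},{"tx":-0.0005,"ty":0,"tz":0,"turn":0,"claw":0},{"tx":0,"ty":0,"tz":0,"turn":0,"claw":0}]'; python3 st.py
python3 -m creep '[{"tx":-0.0005,"ty":0,"tz":0,"turn":0,"claw":0},{"tx":-0.0005,"ty":0,"tz":0,"turn":0,"claw":0},{"tx":0,"ty":0,"tz":0,"turn":0,"claw":0}]'; python3 st.py
```

```text
t: 18.15
position: [493.2, 235.7, 40.0]
ee_rot: [0.97, 0.245, 0.003, -0.005]
force: [-1.5, 11.8, -3.7]
grip_width: 13.8
t 18.15 tool-frame F [  4.21 -11.04   3.84] M [2.622 0.845 0.1  ] pos [493.2 235.7  40. ] yaw 0.4941 w 13.8
t: 18.35
position: [493.2, 235.7, 40.0]
ee_rot: [0.97, 0.245, 0.003, -0.005]
force: [-2.6, 11.1, -3.5]
grip_width: 13.9
t 18.35 tool-frame F [  2.95 -10.93   3.64] M [2.607 0.912 0.054] pos [493.2 235.7  40. ] yaw 0.4941 w 13.9
t: 18.65
position: [493.1, 235.6, 40.0]
ee_rot: [0.97, 0.245, 0.004, -0.005]
force: [-0.9, 11.4, -6.1]
grip_width: 14.0
t 18.65 tool-frame F [  4.51 -10.44   6.23] M [2.615 1.23  0.071] pos [493.1 235.6  40. ] yaw 0.4941 w 14.0
t: 18.95
position: [493.0, 235.5, 40.2]
ee_rot: [0.97, 0.245, 0.005, -0.006]
force: [0.4, 12.7, -6.7]
grip_width: 13.9
t 18.95 tool-frame F [  6.26 -10.9    6.91] M [2.592 1.502 0.026] pos [493.  235.5  40.2] yaw 0.494 w 13.9
```

```bash
python3 -m creep '[{"tx":-0.0004,"ty":0,"tz":0,"turn":0,"claw":0},{"tx":-0.0004,"ty":0,"tz":0,"turn":0,"claw":0},{"tx":-0.0004,"ty":0,"tz":0,"turn":0,"claw":0},{"tx":-0.0004,"ty":0,"tz":0,"turn":0,"claw":0},{"tx":-0.0004,"ty":0,"tz":0,"turn":0,"claw":0},{"tx":0,"ty":0,"tz":0,"turn":0,"claw":0},{"tx":0,"ty":0,"tz":0,"turn":0,"claw":0}]'; python3 st.py
python3 -m creep '[{"tx":-0.0004,"ty":0.0001,"tz":0,"turn":0,"claw":0},{"tx":-0.0004,"ty":0.0001,"tz":0,"turn":0,"claw":0},{"tx":-0.0004,"ty":0.0001,"tz":0,"turn":0,"claw":0},{"tx":-0.0004,"ty":0.0001,"tz":0,"turn":0,"claw":0},{"tx":0,"ty":0,"tz":0,"turn":0,"claw":0},{"tx":0,"ty":0,"tz":0,"turn":0,"claw":0}]'; python3 st.py; python3 -m creep '[{"tx":0,"ty":0,"tz":0,"turn":0,"claw":0}]' ; python3 st.py
```

```text
t: 19.65
position: [492.8, 235.4, 40.7]
ee_rot: [0.97, 0.245, 0.007, -0.006]
force: [2.6, 12.9, -7.7]
grip_width: 13.8
t 19.65 tool-frame F [  8.28 -10.02   7.97] M [2.584 2.052 0.069] pos [492.8 235.4  40.7] yaw 0.4941 w 13.8
t: 20.25
position: [492.7, 235.4, 41.2]
ee_rot: [0.97, 0.245, 0.008, -0.007]
force: [2.6, 15.7, -8.5]
grip_width: 13.7
t 20.25 tool-frame F [  9.63 -12.52   8.85] M [2.646 2.452 0.088] pos [492.7 235.4  41.2] yaw 0.4942 w 13.7
t: 20.35
position: [492.7, 235.3, 41.2]
ee_rot: [0.97, 0.245, 0.008, -0.007]
force: [4.0, 14.5, -9.0]
grip_width: 13.7
t 20.35 tool-frame F [ 10.17 -10.76   9.31] M [2.709 2.417 0.068] pos [492.7 235.3  41.2] yaw 0.4942 w 13.7
```

```bash
python3 look.py w9
python3 - <<'E'
from h import *
f=np.load('w9.npz');p,d=f['p'],f['d'];c=(f['K'],f['pos'],f['M'])
C=cloud('w',d,c);hsv=cv2.cvtColor(p,cv2.COLOR_BGR2HSV).astype(int)
th=.4918;u=C[...,:2]-[512.33,271.72];A=u@[np.cos(th),np.sin(th)];B=u@[-np.sin(th),np.cos(th)];Z=C[...,2]
for nm,m in(('leg',(hsv[...,1]<70)&(B>-46)&(B<-37)&(A>-25)&(A<28)&(Z>26)&(Z<38)),('walltop',(hsv[...,1]>140)&(abs(B+53)<2)&(abs(Z-30)<4)&(A>30)),('web',(A>-10)&(A<25)&(B>-30)&(B<20)&(Z>18)&(Z<28)),('shortleg',(hsv[...,1]<70)&(A>-70)&(A<-57)&(B<30)&(B>-20)&(Z>24)&(Z<38))):
    if m.sum()<20: print(nm,m.sum());continue
    G=np.c_[A[m],B[m],np.ones(m.sum())];k=np.linalg.lstsq(G,Z[m],rcond=None)[0];print(nm,m.sum(),k.round(4),np.median(Z[m]))
    if nm=='leg': print(np.percentile(A[m],99),np.percentile(B[m],[1,99]))
s=r.state();T=R.from_quat(s['ee_rot']).as_matrix();print('tool z axis in casket',[T[:,2]@[np.cos(th),np.sin(th),0],T[:,2]@[-np.sin(th),np.cos(th),0]])
E
python3 meas.py w9 | sed -n 6,14p
```

```text
20.35 [492.71221929 235.32443582  41.18493334] [ 3.96355263 14.45935734 -9.00449396] 13.695498063636677
leg 2035 [3.4000e-02 2.1400e-02 3.3054e+01] 32.243976368102864
27.28570618763282 [-45.86990479 -37.10228605]
walltop 1109 [-9.00000e-04  2.35000e-02  3.16027e+01] 30.314756703437695
web 0
shortleg 185 [ 9.85000e-02 -9.10000e-03  3.69371e+01] 30.814797339569623
tool z axis in casket [np.float64(0.01948670524355249), np.float64(0.009904171515207063)]
 [145.    24.88 -55.17 -49.98  30.4   24.99 -46.59 -35.2   32.56]
 [157.    19.37 -54.93 -50.16  30.34  19.58 -46.9  -35.13  32.77]
 [169.    13.76 -54.72 -50.46  30.3   14.01 -46.82 -35.27  32.41]
 [181.     8.01 -54.98 -49.99  30.15   8.29 -46.55 -35.14  32.02]
 [193.     2.21 -54.89 -50.52  30.34   2.51 -46.83 -35.12  32.02]
 [205.    -3.83 -54.83 -49.86  30.02  -3.44 -46.55 -35.25  31.78]
 [217.    -9.83 -54.59 -49.7   30.28 -10.65 -46.73 -25.32  27.81]
 [229.   -16.07 -54.45 -50.66  30.17 -16.86 -46.68 -25.38  28.09]
 [241.   -22.41 -54.5  -49.9   30.15 -23.41 -46.51 -25.44  27.76]
```

View pics/w9.png

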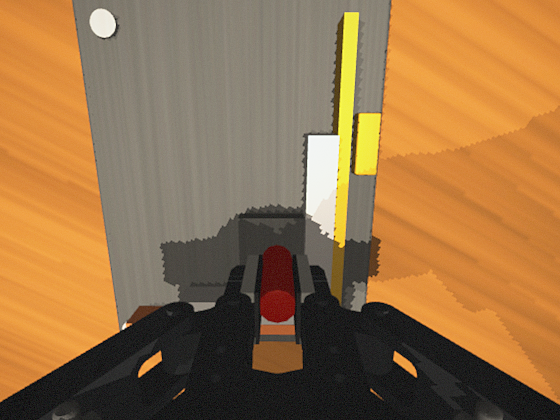

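The yaw is flush, but loading has tilted the square about 2° (plane fit: slope 0.034 along a), with the tool itself tilting 1.1°. That isn't properly flush, so I'll ease the copper load, seat the square on the plate so it lies flat, and press again.

```bash
python3 -m creep '[{"tx":0.0005,"ty":0,"tz":0,"turn":0,"claw":0},{"tx":0.0008,"ty":0,"tz":0,"turn":0,"claw":0},{"tx":0.0008,"ty":0,"tz":0,"turn":0,"claw":0},{"tx":0.0008,"ty":0,"tz":0.0003,"turn":0,"claw":0},{"tx":0,"ty":0,"tz":0.0004,"turn":0,"claw":0},{"tx":0,"ty":0,"tz":0.0004,"turn":0,"claw":0},{"tx":0,"ty":0,"tz":0.0004,"turn":0,"claw":0}]'; python3 st.py
python3 -m creep '[{"tx":0,"ty":0,"tz":0.0004,"turn":0,"claw":0},{"tx":0,"ty":0,"tz":0.0004,"turn":0,"claw":0},{"tx":0,"ty":0,"tz":0,"turn":0,"claw":0}]'; python3 st.py
cat > tilt.py <<'E'
import sys
from h import *
n=sys.argv[1]
f=np.load(n+'.npz');p,d=f['p'],f['d'];c=(f['K'],f['pos'],f['M'])
C=cloud('w',d,c);hsv=cv2.cvtColor(p,cv2.COLOR_BGR2HSV).astype(int)
th=.4918;u=C[...,:2]-[512.33,271.72];A=u@[np.cos(th),np.sin(th)];B=u@[-np.sin(th),np.cos(th)];Z=C[...,2]
m=(hsv[...,1]<70)&(B>-47)&(B<-36)&(A>-25)&(A<60)&(Z>26)&(Z<38)
G=np.c_[A[m],B[m],np.ones(m.sum())];k=np.linalg.lstsq(G,Z[m],rcond=None)[0]
pl=(abs(Z-12)<3)&(A>-20)&(A<90)&(B>0)&(B<70)
zp=np.median(Z[pl])
print('leg slope a,b',k[:2].round(4),'underside above plate: heel %.1f ltoe %.1f stoe %.1f'%tuple(np.array([[-70,-50,1],[30,-50,1],[-70,30,1]])@k-16-zp),'Amax',np.percentile(A[m],99.5).round(1))
e=[]
for a in range(-20,int(A[m].max())-4,4):
    s=m&(A>=a)&(A<a+4)
    if s.sum()>20: e.append((a+2,np.percentile(B[s],98)))
e=np.array(e);print('leg yaw err',np.polyfit(e[:,0],e[:,1],1))
s=r.state();T=R.from_quat(s['ee_rot']).as_matrix();print('tool z in casket',T[:,2]@[np.cos(th),np.sin(th),0],T[:,2]@[-np.sin(th),np.cos(th),0])
E
python3 tilt.py w5; python3 tilt.py w8; python3 tilt.py w9; python3 look.py w10; python3 tilt.py w10
```

```text
t: 21.1
position: [493.1, 235.6, 40.2]
ee_rot: [0.97, 0.245, 0.006, -0.006]
force: [-2.1, 12.6, 1.5]
grip_width: 13.9
t 21.1 tool-frame F [  4.21 -12.1   -1.34] M [2.585 1.012 0.067] pos [493.1 235.6  40.2] yaw 0.4945 w 13.9
t: 21.4
position: [493.1, 235.6, 39.4]
ee_rot: [0.97, 0.245, 0.006, -0.006]
force: [-1.4, 13.1, 1.2]
grip_width: 13.6
t 21.4 tool-frame F [  4.97 -12.24  -0.99] M [2.68  1.057 0.104] pos [493.1 235.6  39.4] yaw 0.4945 w 13.6
leg slope a,b [0.0062 0.0114] underside above plate: heel 2.7 ltoe 3.3 stoe 3.6 Amax 38.8
leg yaw err [ 3.70151466e-04 -3.62651828e+01]
tool z in casket 0.013672971961197286 0.00816500756333982
leg slope a,b [0.0304 0.0197] underside above plate: heel 1.6 ltoe 4.6 stoe 3.1 Amax 29.7
leg yaw err [-1.31986379e-03 -3.62441804e+01]
tool z in casket 0.013672971961197286 0.00816500756333982
21.4 [493.05735948 235.55445211  39.3583511 ] [-1.4422845  13.11777098  1.15932813] 13.63935978941951
leg slope a,b [0.0155 0.0183] underside above plate: heel 0.3 ltoe 1.9 stoe 1.8 Amax 29.7
leg yaw err [ 1.00667182e-03 -3.62852616e+01]
tool z in casket 0.01371
[... 410 characters left out ...]
                                                             ~~~~~~~~~~~~~^^^^^^^^^^^
    return _quantile_unchecked(
        a, q, axis, out, overwrite_input, method, keepdims, weights)
    return _ureduce(a,
                    func=_quantile_ureduce_func,
    ...<5 lines>...
                    overwrite_input=overwrite_input,
                    method=method)
    r = func(a, **kwargs)
    result = _quantile(arr,
                       quantiles=q,
    ...<2 lines>...
                       out=out,
                       weights=wgt)
    slices_having_nans = np.isnan(arr[-1, ...])
                                  ~~~^^^^^^^^^
IndexError: index -1 is out of bounds for axis 0 with size 0
```

```bash
python3 -m creep '[{"tx":0,"ty":0,"tz":0.0004,"turn":0,"claw":0},{"tx":0,"ty":0,"tz":0.0004,"turn":0,"claw":0},{"tx":0,"ty":0,"tz":0,"turn":0,"claw":0}]'; python3 st.py
python3 -m creep '[{"tx":0,"ty":0,"tz":0.0004,"turn":0,"claw":0},{"tx":0,"ty":0,"tz":0.0004,"turn":0,"claw":0},{"tx":0,"ty":0,"tz":0,"turn":0,"claw":0}]'; python3 st.py
python3 look.py w11; python3 tilt.py w11
```

```text
t: 21.75
position: [493.2, 235.7, 38.7]
ee_rot: [0.97, 0.245, 0.006, -0.006]
force: [-1.1, 11.8, 0.6]
grip_width: 14.1
t 21.75 tool-frame F [  4.68 -10.9   -0.42] M [2.589 0.901 0.027] pos [493.2 235.7  38.7] yaw 0.4946 w 14.1
t: 22.05
position: [493.3, 235.8, 38.5]
ee_rot: [0.97, 0.245, 0.006, -0.005]
force: [-2.4, 11.5, 4.9]
grip_width: 14.0
t 22.05 tool-frame F [  3.44 -11.25  -4.79] M [2.548 0.707 0.062] pos [493.3 235.8  38.5] yaw 0.4948 w 14.0
22.05 [493.30425926 235.75572926  38.51926795] [-2.353241   11.47383053  4.92113533] 13.982231765302618
leg slope a,b [0.0086 0.0059] underside above plate: heel -0.2 ltoe 0.7 stoe 0.3 Amax 29.7
leg yaw err [ 2.22894442e-03 -3.62339576e+01]
tool z in casket 0.013853733938070571 0.0076204210973572165
```

On the plate and nearly flat. I'll ease the grip so the plate and walls can align it, then press the copper.

```bash
python3 -m creep '[{"tx":0,"ty":0,"tz":0.0002,"turn":0,"claw":0},{"tx":0,"ty":0,"tz":0,"turn":0,"claw":0},{"tx":0,"ty":0,"tz":0,"turn":0,"claw":0}]' 40; python3 st.py
python3 -m creep '[{"tx":-0.0005,"ty":0,"tz":0.0001,"turn":0,"claw":0},{"tx":-0.0005,"ty":0,"tz":0.0001,"turn":0,"claw":0},{"tx":-0.0005,"ty":0,"tz":0.0001,"turn":0,"claw":0},{"tx":-0.0005,"ty":0,"tz":0.0001,"turn":0,"claw":0},{"tx":0,"ty":0,"tz":0,"turn":0,"claw":0}]'; python3 st.py
python3 look.py w12; python3 tilt.py w12;python3 -m creep '[{"tx":-0.0005,"ty":0,"tz":0.0001,"turn":0,"claw":0},{"tx":-0.0005,"ty":0,"tz":0.0001,"turn":0,"claw":0},{"tx":0,"ty":0,"tz":0,"turn":0,"claw":0}]'; python3 st.py
```

```text
t: 22.4
position: [493.3, 235.8, 38.5]
ee_rot: [0.97, 0.245, 0.006, -0.005]
force: [-2.7, 11.7, 5.9]
grip_width: 14.1
t 22.4 tool-frame F [  3.22 -11.63  -5.77] M [2.532 0.571 0.01 ] pos [493.3 235.8  38.5] yaw 0.4947 w 14.1
t: 22.9
position: [493.2, 235.7, 38.6]
ee_rot: [0.97, 0.245, 0.008, -0.006]
force: [0.2, 12.8, 6.0]
grip_width: 13.7
t 22.9 tool-frame F [  6.35 -11.24  -5.79] M [2.527 1.047 0.062] pos [493.2 235.7  38.6] yaw 0.4945 w 13.7
22.9 [493.2366934  235.69991171  38.58776759] [ 0.17838984 12.81686503  5.99595749] 13.657032409317583
leg slope a,b [0.0121 0.0097] underside above plate: heel -0.3 ltoe 0.9 stoe 0.5 Amax 29.6
leg yaw err [-9.44730988e-04 -3.62941224e+01]
tool z in casket 0.017880504842543225 0.008025156405335743
t: 23.25
position: [493.2, 235.7, 38.6]
ee_rot: [0.97, 0.245, 0.009, -0.006]
force: [1.6, 12.7, 3.8]
grip_width: 13.7
t 23.25 tool-frame F [  7.5  -10.45  -3.58] M [2.6   1.316 0.054] pos [493.2 235.7  38.6] yaw 0.4946 w 13.7
```

```bash
python3 look.py w13
cat >> tilt.py <<'E'
G=np.c_[A[pl],B[pl],np.ones(pl.sum())];print('plate plane',np.linalg.lstsq(G,Z[pl],rcond=None)[0].round(4))
E
python3 tilt.py w12;python3 tilt.py w13
```

```text
23.25 [493.21159172 235.69758771  38.62513191] [ 1.58864315 12.69022417  3.81715219] 13.69307908750096
leg slope a,b [0.0121 0.0097] underside above plate: heel -0.3 ltoe 0.9 stoe 0.5 Amax 29.6
leg yaw err [-9.44730988e-04 -3.62941224e+01]
tool z in casket 0.019797723213637285 0.008240214615946772
plate plane [8.00000e-04 1.60000e-03 1.22228e+01]
leg slope a,b [0.0125 0.014 ] underside above plate: heel -0.2 ltoe 1.0 stoe 0.9 Amax 29.6
leg yaw err [-3.48301210e-04 -3.62118591e+01]
tool z in casket 0.019797723213637285 0.008240214615946772
plate plane [9.00000e-04 1.70000e-03 1.22018e+01]
```

```bash
python3 -m creep '[{"tx":0,"ty":0,"tz":0.0003,"turn":0,"claw":0},{"tx":0,"ty":0,"tz":0.0003,"turn":0,"claw":0},{"tx":0,"ty":0,"tz":0.0002,"turn":0,"claw":0},{"tx":0,"ty":0,"tz":0,"turn":0,"claw":0}]' 30; python3 st.py
python3 look.py w14; python3 tilt.py w14
python3 -m creep '[{"tx":-0.0005,"ty":0,"tz":0.0001,"turn":0,"claw":0},{"tx":-0.0005,"ty":0.0001,"tz":0.0001,"turn":0,"claw":0},{"tx":-0.0005,"ty":0.0001,"tz":0.0001,"turn":0,"claw":0},{"tx":0,"ty":0,"tz":0,"turn":0,"claw":0}]' ; python3 st.py;python3 look.py w15; python3 tilt.py w15
```

```text
t: 23.7
position: [493.2, 235.7, 38.6]
ee_rot: [0.97, 0.245, 0.009, -0.006]
force: [-0.7, 12.7, 9.4]
grip_width: 14.0
t 23.7 tool-frame F [  5.65 -11.58  -9.24] M [2.46  0.955 0.085] pos [493.2 235.7  38.6] yaw 0.4947 w 14.0
23.7 [493.24969522 235.73962067  38.55947016] [-0.65207475 12.72720968  9.43773924] 13.96626138825204
leg slope a,b [0.0125 0.0137] underside above plate: heel -0.3 ltoe 1.0 stoe 0.8 Amax 29.6
leg yaw err [ 7.75814969e-05 -3.62281425e+01]
tool z in casket 0.019509090256692462 0.0075987161827503515
plate plane [7.00000e-04 2.10000e-03 1.21977e+01]
t: 24.15
position: [493.3, 235.7, 38.6]
ee_rot: [0.969, 0.245, 0.01, -0.007]
force: [0.7, 13.7, 6.5]
grip_width: 14.0
t 24.15 tool-frame F [  7.24 -11.78  -6.27] M [2.517 1.358 0.037] pos [493.3 235.7  38.6] yaw 0.4947 w 14.0
24.15 [493.26127571 235.72947889  38.61503414] [ 0.67927415 13.69066592  6.53066325] 13.96239983711113
leg slope a,b [0.013  0.0131] underside above plate: heel -0.3 ltoe 1.0 stoe 0.8 Amax 29.6
leg yaw err [ 3.58100613e-05 -3.62629068e+01]
tool z in casket 0.022590352484655213 0.008279330332878861
plate plane [9.00000e-04 1.80000e-03 1.21973e+01]
```

Tilt is now about 0.7° and stable. It isn't following the tool, and yaw is flush. I'll keep loading the copper slowly.

```bash
python3 -m creep '[{"tx":-0.0005,"ty":0,"tz":0.0001,"turn":0,"claw":0},{"tx":-0.0005,"ty":0.0001,"tz":0.0001,"turn":0,"claw":0},{"tx":-0.0005,"ty":0.0001,"tz":0.0001,"turn":0,"claw":0},{"tx":-0.0005,"ty":0.0001,"tz":0,"turn":0,"claw":0},{"tx":0,"ty":0,"tz":0,"turn":0,"claw":0}]' ; python3 st.py;python3 -m creep '[{"tx":-0.0005,"ty":0,"tz":0.0001,"turn":0,"claw":0},{"tx":-0.0005,"ty":0.0001,"tz":0.0001,"turn":0,"claw":0},{"tx":-0.0005,"ty":0.0001,"tz":0.0001,"turn":0,"claw":0},{"tx":0,"ty":0,"tz":0,"turn":0,"claw":0}]'; python3 st.py; python3 look.py w16; python3 tilt.py w16
```

```text
t: 24.7
position: [493.1, 235.7, 38.7]
ee_rot: [0.969, 0.245, 0.012, -0.008]
force: [3.7, 15.7, 4.9]
grip_width: 13.9
t 24.7 tool-frame F [ 10.84 -12.11  -4.52] M [2.525 1.974 0.101] pos [493.1 235.7  38.7] yaw 0.4947 w 13.9
t: 25.1
position: [493.1, 235.6, 38.8]
ee_rot: [0.969, 0.245, 0.013, -0.008]
force: [4.5, 16.2, 3.9]
grip_width: 14.1
t 25.1 tool-frame F [ 11.78 -12.19  -3.44] M [2.589 2.322 0.075] pos [493.1 235.6  38.8] yaw 0.4949 w 14.1
25.1 [493.0991312  235.64384282  38.79702485] [ 4.49259675 16.24164656  3.90796046] 14.123991753037695
leg slope a,b [0.0196 0.0122] underside above plate: heel -0.4 ltoe 1.6 stoe 0.6 Amax 29.6
leg yaw err [ 5.25854177e-04 -3.62715660e+01]
tool z in casket 0.029584962040467424 0.009757615087856735
plate plane [7.00000e-04 1.80000e-03 1.22118e+01]
```

Forces are near target (11.8 / 12.2 N), but the square is 1.1° toe-up. I'll push it flat onto the plate, firm the grip to lock it flat, then trim the forces.

```bash
python3 -m creep '[{"tx":0,"ty":0,"tz":0.0004,"turn":0,"claw":0},{"tx":0,"ty":0,"tz":0.0004,"turn":0,"claw":0},{"tx":0,"ty":0,"tz":0.0004,"turn":0,"claw":0},{"tx":0,"ty":0,"tz":0.0004,"turn":0,"claw":0},{"tx":0,"ty":0,"tz":0.0004,"turn":0,"claw":0},{"tx":0,"ty":0,"tz":0,"turn":0,"claw":0}]' ; python3 st.py; python3 look.py w17; python3 tilt.py w17
```

```text
t: 25.75
position: [493.2, 235.8, 38.5]
ee_rot: [0.969, 0.245, 0.013, -0.008]
force: [1.2, 13.5, 15.5]
grip_width: 13.9
t 25.75 tool-frame F [  7.95 -11.46 -15.21] M [2.495 1.421 0.061] pos [493.2 235.8  38.5] yaw 0.4951 w 13.9
25.75 [493.24656933 235.75004514  38.51689548] [ 1.2124184  13.53767872 15.53161064] 13.949169758131356
leg slope a,b [0.0126 0.0153] underside above plate: heel -0.3 ltoe 1.0 stoe 1.0 Amax 29.7
leg yaw err [-2.48054569e-04 -3.62475155e+01]
tool z in casket 0.02901760726942203 0.008252049546069614
plate plane [7.00000e-04 1.90000e-03 1.22142e+01]
```

Run:
```python
from h import *
for n in('w3','w4'):
    f=np.load(n+'.npz');p,d=f['p'],f['d'];c=(f['K'],f['pos'],f['M'])
    C=cloud('w',d,c);hsv=cv2.cvtColor(p,cv2.COLOR_BGR2HSV).astype(int)
    th=-.465;u=C[...,:2]-[520.4,19.3];A=u@[np.cos(th),np.sin(th)];B=u@[-np.sin(th),np.cos(th)];Z=C[...,2]
    m=(hsv[...,1]<70)&(B>-26)&(B<-15)&(A>8)&(A<62)&(Z>11)&(Z<24)
    G=np.c_[A[m],B[m],np.ones(m.sum())];print(n,m.sum(),np.linalg.lstsq(G,Z[m],rcond=None)[0].round(4))
    pl=(abs(Z)<3)&(A>0)&(A<110)&(B>15)&(B<90);G=np.c_[A[pl],B[pl],np.ones(pl.sum())];print('bench',np.linalg.lstsq(G,Z[pl],rcond=None)[0].round(4))
```

```text
w3 832 [-3.00000e-04  8.10000e-03  1.64212e+01]
bench [ 1.000e-04 -9.000e-04  2.493e-01]
w4 2527 [ 2.00000e-04 -5.70000e-03  1.61857e+01]
bench [-1.000e-04 -4.000e-04  2.808e-01]
```

```bash
sed -i 's/(A>-25)&(A<60)&(Z>26)/(A>Amx-50)\&(A<60)\&(Z>26)/; s/^m=(hsv/Amx=np.percentile(A[(hsv[...,1]<70)\&(B>-46)\&(B<-37)\&(abs(Z-31)<5)],99)\nm=(hsv/' tilt.py; for i in 8 9 11 13 15 16 17; do python3 tilt.py w$i | grep slope; done
```

```text
leg slope a,b [0.0056 0.0116] underside above plate: heel 2.7 ltoe 3.3 stoe 3.7 Amax 38.8
leg slope a,b [0.0297 0.0196] underside above plate: heel 1.6 ltoe 4.6 stoe 3.2 Amax 29.7
leg slope a,b [0.0082 0.0061] underside above plate: heel -0.1 ltoe 0.7 stoe 0.4 Amax 29.7
leg slope a,b [0.0128 0.014 ] underside above plate: heel -0.3 ltoe 1.0 stoe 0.9 Amax 29.6
leg slope a,b [0.0128 0.0126] underside above plate: heel -0.2 ltoe 1.0 stoe 0.8 Amax 29.6
leg slope a,b [0.0194 0.0134] underside above plate: heel -0.3 ltoe 1.6 stoe 0.7 Amax 29.6
leg slope a,b [0.0133 0.015 ] underside above plate: heel -0.3 ltoe 1.0 stoe 0.9 Amax 29.7
```

Tilt is about 0.7° again. Firm up the grip here, then take off the down force.

```bash
python3 -m creep '[{"tx":0,"ty":0,"tz":0,"turn":0,"claw":0},{"tx":0,"ty":0,"tz":0,"turn":0,"claw":0},{"tx":0,"ty":0,"tz":-0.0003,"turn":0,"claw":0},{"tx":0,"ty":0,"tz":-0.0003,"turn":0,"claw":0},{"tx":0,"ty":0,"tz":-0.0003,"turn":0,"claw":0},{"tx":0,"ty":0,"tz":-0.0003,"turn":0,"claw":0},{"tx":0,"ty":0,"tz":-0.0003,"turn":0,"claw":0},{"tx":0,"ty":0,"tz":0,"turn":0,"claw":0}]' 90; python3 st.py; python3 look.py w18; python3 tilt.py w18;  python3 st.py
```

```text
t: 26.6
position: [493.1, 235.7, 38.8]
ee_rot: [0.969, 0.245, 0.013, -0.008]
force: [4.1, 15.0, 6.7]
grip_width: 13.5
t 26.6 tool-frame F [ 10.95 -11.35  -6.29] M [2.553 2.152 0.113] pos [493.1 235.7  38.8] yaw 0.495 w 13.5
26.6 [493.1251731  235.70700402  38.78839053] [ 4.09937339 15.04455999  6.71344866] 13.506143272146769
leg slope a,b [0.0183 0.0078] underside above plate: heel -0.3 ltoe 1.6 stoe 0.4 Amax 29.6
leg yaw err [ 4.69782373e-05 -3.62527970e+01]
tool z in casket 0.029401389940058864 0.009418686009182971
plate plane [1.00000e-03 1.80000e-03 1.22064e+01]
t 26.65 tool-frame F [ 10.58 -11.44  -6.42] M [2.572 2.144 0.041] pos [493.1 235.7  38.8] yaw 0.4949 w 13.2
```

```bash
python3 -m creep '[{"tx":-0.0005,"ty":0.0003,"tz":-0.0002,"turn":0,"claw":0},{"tx":-0.0005,"ty":0.0003,"tz":-0.0002,"turn":0,"claw":0},{"tx":0,"ty":0,"tz":0,"turn":0,"claw":0}]'; python3 st.py
for i in 1 2 3; do python3 -m creep '[{"tx":0,"ty":0,"tz":0,"turn":0,"claw":0}]' >/dev/null; python3 st.py; done
```

```text
t: 26.95
position: [493.0, 235.6, 39.0]
ee_rot: [0.969, 0.245, 0.014, -0.009]
force: [6.6, 17.3, 3.2]
grip_width: 13.4
t 26.95 tool-frame F [ 14.13 -12.15  -2.64] M [2.782 2.597 0.107] pos [493.  235.6  39. ] yaw 0.4952 w 13.4
t 27.05 tool-frame F [ 13.87 -13.31  -3.36] M [2.798 2.638 0.148] pos [493.  235.6  39. ] yaw 0.4952 w 13.5
t 27.15 tool-frame F [ 13.66 -12.02  -2.34] M [2.726 2.603 0.079] pos [493.  235.6  39. ] yaw 0.4951 w 13.3
t 27.25 tool-frame F [ 13.01 -13.56  -2.5 ] M [2.76  2.679 0.073] pos [493.  235.6  39. ] yaw 0.4952 w 14.0
```

Both forces are steady: about 13.5 N total in x (some of it brass friction) and about 12.8 N in y. Hold.

```bash
H='x'; python3 -m creep '[{"tx":0,"ty":0,"tz":0,"turn":0,"claw":0},{"tx":0,"ty":0,"tz":0,"turn":0,"claw":0},{"tx":0,"ty":0,"tz":0,"turn":0,"claw":0},{"tx":0,"ty":0,"tz":0,"turn":0,"claw":0},{"tx":0,"ty":0,"tz":0,"turn":0,"claw":0},{"tx":0,"ty":0,"tz":0,"turn":0,"claw":0}]'>/dev/null; python3 st.py;  python3 -m creep '[{"tx":0,"ty":0,"tz":0,"turn":0,"claw":0},{"tx":0,"ty":0,"tz":0,"turn":0,"claw":0},{"tx":0,"ty":0,"tz":0,"turn":0,"claw":0},{"tx":0,"ty":0,"tz":0,"turn":0,"claw":0},{"tx":0,"ty":0,"tz":0,"turn":0,"claw":0},{"tx":0,"ty":0,"tz":0,"turn":0,"claw":0}]'>/dev/null; python3 st.py; python3 look.py w19; python3 tilt.py w19
python3 -m creep '[{"tx":0.0003,"ty":-0.0002,"tz":0,"turn":0,"claw":0},{"tx":0.0003,"ty":-0.0002,"tz":0,"turn":0,"claw":0},{"tx":0,"ty":0,"tz":0,"turn":0,"claw":0},{"tx":0,"ty":0,"tz":0,"turn":0,"claw":0}]'>/dev/null; python3 st.py
```

```text
t 27.85 tool-frame F [ 13.45 -12.78  -2.68] M [2.815 2.651 0.04 ] pos [493.  235.6  38.9] yaw 0.4952 w 13.5
t 28.45 tool-frame F [ 12.35 -12.84  -3.4 ] M [2.721 2.61  0.114] pos [493.  235.6  39. ] yaw 0.4952 w 13.1
28.45 [493.02097497 235.61065915  38.96811184] [ 4.68296269 17.08181469  3.92509059] 13.101960349686811
leg slope a,b [0.0233 0.0122] underside above plate: heel -0.3 ltoe 2.0 stoe 0.6 Amax 29.5
leg yaw err [ 1.80941286e-04 -3.62332413e+01]
tool z in casket 0.03143894424762755 0.010734564301887834
plate plane [8.00000e-04 1.80000e-03 1.22022e+01]
t 28.9 tool-frame F [ 12.16 -11.5   -4.16] M [2.738 2.408 0.028] pos [493.  235.6  39. ] yaw 0.4951 w 13.2
```

View pics/w19.png

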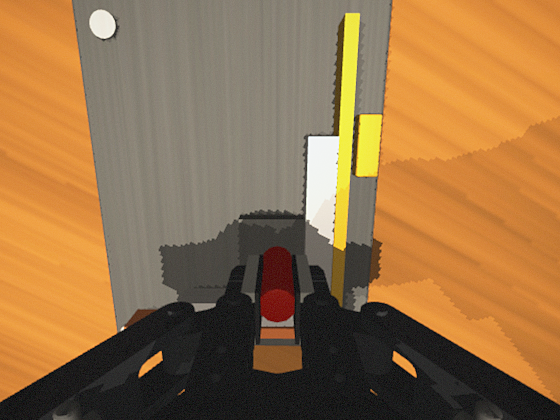

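```bash
python3 -m creep '[{"tx":0,"ty":0,"tz":0,"turn":0,"claw":0},{"tx":0,"ty":0,"tz":0,"turn":0,"claw":0},{"tx":0,"ty":0,"tz":0,"turn":0,"claw":0},{"tx":0,"ty":0,"tz":0,"turn":0,"claw":0},{"tx":0,"ty":0,"tz":0,"turn":0,"claw":0},{"tx":0,"ty":0,"tz":0,"turn":0,"claw":0}]'>/dev/null; python3 st.py;  python3 -m creep '[{"tx":0,"ty":0,"tz":0,"turn":0,"claw":0},{"tx":0,"ty":0,"tz":0,"turn":0,"claw":0},{"tx":0,"ty":0,"tz":0,"turn":0,"claw":0},{"tx":0,"ty":0,"tz":0,"turn":0,"claw":0},{"tx":0,"ty":0,"tz":0,"turn":0,"claw":0},{"tx":0,"ty":0,"tz":0,"turn":0,"claw":0}]'>/dev/null; python3 st.py
```

```text
t 29.5 tool-frame F [ 11.72 -12.02  -4.1 ] M [2.729 2.401 0.091] pos [493.  235.6  38.9] yaw 0.495 w 13.4
t 30.1 tool-frame F [ 11.66 -12.88  -4.71] M [2.685e+00 2.378e+00 1.000e-03] pos [493.  235.6  38.9] yaw 0.4951 w 13.2
```

Two steady holds done. Now back off gently from both walls and lift.

```bash
python3 -m creep '[{"tx":0.001,"ty":-0.001,"tz":-0.0005,"turn":0,"claw":0},{"tx":0.0015,"ty":-0.001,"tz":-0.0005,"turn":0,"claw":0},{"tx":0.002,"ty":-0.0015,"tz":-0.0005,"turn":0,"claw":0},{"tx":0.002,"ty":-0.0015,"tz":-0.0005,"turn":0,"claw":0},{"tx":0.002,"ty":-0.002,"tz":-0.0005,"turn":0,"claw":0},{"tx":0.002,"ty":-0.002,"tz":-0.0005,"turn":0,"claw":0},{"tx":0.002,"ty":-0.002,"tz":0,"turn":0,"claw":0},{"tx":0.002,"ty":-0.002,"tz":0,"turn":0,"claw":0},{"tx":0.002,"ty":-0.002,"tz":0,"turn":0,"claw":0},{"tx":0,"ty":0,"tz":0,"turn":0,"claw":0}]' ; python3 st.py
python3 -m creep '[{"tx":0,"ty":0,"tz":-0.010,"turn":0,"claw":0},{"tx":0,"ty":0,"tz":-0.020,"turn":0,"claw":0},{"tx":0,"ty":0,"tz":-0.020,"turn":0,"claw":0},{"tx":0,"ty":0,"tz":-0.010,"turn":0,"claw":0},{"tx":0,"ty":0,"tz":0,"turn":0,"claw":0},{"tx":0,"ty":0,"tz":0,"turn":0,"claw":0}]' ; python3 st.py; python3 look.py w20
```

```text
t: 31.1
position: [493.3, 236.5, 38.2]
ee_rot: [0.97, 0.241, -0.001, 0.007]
force: [-6.5, -9.8, 24.9]
grip_width: 13.3
t 31.1 tool-frame F [-10.46   5.93 -24.79] M [-0.994 -2.185 -0.104] pos [493.3 236.5  38.2] yaw 0.4874 w 13.3
t: 31.7
position: [490.8, 241.9, 94.2]
ee_rot: [0.97, 0.243, -0.001, 0.001]
force: [0.1, -1.1, -3.1]
grip_width: 13.5
t 31.7 tool-frame F [-0.46  1.03  3.06] M [-0.012 -0.018  0.027] pos [490.8 241.9  94.2] yaw 0.4901 w 13.5
31.7 [490.79984629 241.88783732  94.24414511] [ 0.07042925 -1.12896748 -3.05497178] 13.466013666673678
```

View pics/w20.png

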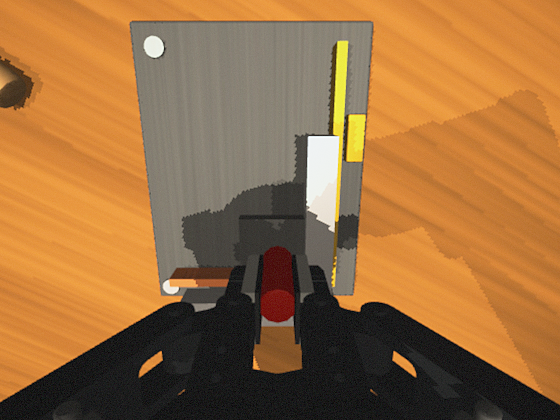

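On unloading, the square dragged on the plate (25 N down), so plate friction may have taken a share of the measured load during those holds. With 29 s left, a second pass hovering clear of the plate gives unambiguous forces. First, how the square sits in the grip now:

```bash
sed 's/(abs(Z-31)<5)/(abs(Z-85)<12)/; s/(Z>26)&(Z<38)/(Z>73)\&(Z<97)/' tilt.py > tilt2.py; python3 tilt2.py w20; python3 meas.py w20 | tail -1
```

```text
leg slope a,b [-0.0095  0.0089] underside above plate: heel 56.5 ltoe 55.5 stoe 57.2 Amax 30.2
leg yaw err [ 2.45364871e-03 -3.61990405e+01]
tool z in casket -0.002467798526970004 -0.0005777866184436945
plate plane [8.00000e-04 1.70000e-03 1.21867e+01]
tool yaw 0.490411175828009 [490.32 241.87  93.8 ]
```

The square is pre-tilted −0.01 in the grip, which will partly cancel the tool's tilt under load. Second pass: move clear of the copper, lower to 2 mm above the plate, then brass first.

```bash
python3 -m creep '[{"tx":0.005,"ty":0,"tz":0.005,"turn":0,"claw":0},{"tx":0.006,"ty":0,"tz":0.015,"turn":0,"claw":0},{"tx":0.004,"ty":0,"tz":0.016,"turn":0,"claw":0},{"tx":0,"ty":0.0015,"tz":0.012,"turn":0,"claw":0},{"tx":0,"ty":0.0015,"tz":0.006,"turn":0,"claw":0},{"tx":0,"ty":0.0008,"tz":0,"turn":0,"claw":0},{"tx":0,"ty":0.0004,"tz":0,"turn":0,"claw":0},{"tx":0,"ty":0.0004,"tz":0,"turn":0,"claw":0},{"tx":0,"ty":0.0004,"tz":0,"turn":0,"claw":0},{"tx":0,"ty":0.0004,"tz":0,"turn":0,"claw":0},{"tx":0,"ty":0.0004,"tz":0,"turn":0,"claw":0},{"tx":0,"ty":0.0004,"tz":0,"turn":0,"claw":0},{"tx":0,"ty":0.0004,"tz":0,"turn":0,"claw":0}]'; python3 st.py
```

```text
t: 33.05
position: [507.4, 244.3, 41.1]
ee_rot: [0.97, 0.243, 0.0, 0.0]
force: [-0.0, -0.1, -3.1]
grip_width: 13.1
t 33.05 tool-frame F [-0.09  0.11  3.09] M [ 0.034 -0.009  0.006] pos [507.4 244.3  41.1] yaw 0.4909 w 13.1
```

```bash
python3 -m creep '[{"tx":0,"ty":0.0003,"tz":0,"turn":0,"claw":0},{"tx":0,"ty":0.0003,"tz":0,"turn":0,"claw":0},{"tx":0,"ty":0.0003,"tz":0,"turn":0,"claw":0},{"tx":0,"ty":0.0003,"tz":0,"turn":0,"claw":0},{"tx":0,"ty":0.0004,"tz":0,"turn":0,"claw":0},{"tx":0,"ty":0.0004,"tz":0,"turn":0,"claw":0}]'; python3 st.py;  python3 -m creep '[{"tx":0,"ty":0.0005,"tz":0,"turn":0,"claw":0},{"tx":0,"ty":0.0005,"tz":0,"turn":0,"claw":0},{"tx":0,"ty":0.0005,"tz":0,"turn":0,"claw":0},{"tx":0,"ty":0.0005,"tz":0,"turn":0,"claw":0},{"tx":0,"ty":0,"tz":0,"turn":0,"claw":0}]'; python3 st.py
```

```text
t: 33.65
position: [507.7, 243.8, 41.1]
ee_rot: [0.97, 0.243, -0.0, -0.001]
force: [-2.3, 3.1, -3.6]
grip_width: 13.5
t 33.65 tool-frame F [-0.57 -3.81  3.65] M [ 0.876 -0.055  0.069] pos [507.7 243.8  41.1] yaw 0.4915 w 13.5
t: 34.15
position: [507.7, 243.7, 41.1]
ee_rot: [0.97, 0.244, -0.0, -0.002]
force: [-4.0, 5.1, -2.5]
grip_width: 13.3
t 34.15 tool-frame F [-1.08 -6.35  2.56] M [ 1.525 -0.085  0.035] pos [507.7 243.7  41.1] yaw 0.4928 w 13.3
```

```bash
python3 -m creep '[{"tx":0,"ty":0.0005,"tz":0,"turn":0,"claw":0},{"tx":0,"ty":0.0005,"tz":0,"turn":0,"claw":0},{"tx":-0.001,"ty":0.0002,"tz":0.0001,"turn":0,"claw":0},{"tx":-0.001,"ty":0.0002,"tz":0.0001,"turn":0,"claw":0},{"tx":-0.001,"ty":0.0002,"tz":0.0001,"turn":0,"claw":0},{"tx":-0.001,"ty":0.0002,"tz":0.0001,"turn":0,"claw":0},{"tx":-0.001,"ty":0.0002,"tz":0.0001,"turn":0,"claw":0},{"tx":-0.001,"ty":0.0002,"tz":0.0001,"turn":0,"claw":0},{"tx":-0.001,"ty":0.0002,"tz":0.0001,"turn":0,"claw":0},{"tx":-0.001,"ty":0.0002,"tz":0.0001,"turn":0,"claw":0},{"tx":-0.001,"ty":0.0002,"tz":0.0001,"turn":0,"claw":0},{"tx":-0.001,"ty":0.0002,"tz":0.0001,"turn":0,"claw":0},{"tx":-0.001,"ty":0,"tz":0,"turn":0,"claw":0},{"tx":-0.001,"ty":0,"tz":0,"turn":0,"claw":0},{"tx":-0.001,"ty":0,"tz":0,"turn":0,"claw":0}]'; python3 st.py
```

```text
t: 35.65
position: [499.3, 238.9, 41.5]
ee_rot: [0.97, 0.245, 0.003, -0.005]
force: [-2.3, 10.8, -3.4]
grip_width: 13.3
t 35.65 tool-frame F [  3.06 -10.53   3.47] M [2.326 0.697 0.028] pos [499.3 238.9  41.5] yaw 0.4945 w 13.3
```

```bash
python3 -m creep '[{"tx":-0.001,"ty":0.0001,"tz":0.0002,"turn":0,"claw":0},{"tx":-0.001,"ty":0.0001,"tz":0.0002,"turn":0,"claw":0},{"tx":-0.001,"ty":0.0001,"tz":0.0001,"turn":0,"claw":0},{"tx":-0.001,"ty":0.0001,"tz":0,"turn":0,"claw":0},{"tx":-0.0007,"ty":0.0001,"tz":0,"turn":0,"claw":0},{"tx":-0.0005,"ty":0.0001,"tz":0,"turn":0,"claw":0},{"tx":-0.0004,"ty":0,"tz":0,"turn":0,"claw":0}]'; python3 st.py;python3 -m creep '[{"tx":-0.0004,"ty":0,"tz":0,"turn":0,"claw":0},{"tx":-0.0003,"ty":0,"tz":0,"turn":0,"claw":0},{"tx":-0.0003,"ty":0,"tz":0,"turn":0,"claw":0},{"tx":-0.0003,"ty":0,"tz":0,"turn":0,"claw":0}]'; python3 st.py
```

```text
t: 36.35
position: [494.6, 236.5, 41.1]
ee_rot: [0.97, 0.245, 0.003, -0.005]
force: [-1.7, 11.3, -2.7]
grip_width: 13.1
t 36.35 tool-frame F [  3.87 -10.71   2.84] M [2.432 0.712 0.034] pos [494.6 236.5  41.1] yaw 0.4948 w 13.1
t: 36.75
position: [493.5, 235.9, 41.1]
ee_rot: [0.97, 0.245, 0.003, -0.005]
force: [-2.4, 10.1, -2.9]
grip_width: 13.1
t 36.75 tool-frame F [ 2.64 -9.99  3.05] M [2.414e+00 7.260e-01 1.000e-03] pos [493.5 235.9  41.1] yaw 0.4948 w 13.1
```

```bash
python3 -m creep '[{"tx":-0.0003,"ty":0,"tz":0,"turn":0,"claw":0},{"tx":-0.0003,"ty":0,"tz":0,"turn":0,"claw":0},{"tx":-0.0003,"ty":0.0001,"tz":0,"turn":0,"claw":0},{"tx":-0.0004,"ty":0.0001,"tz":0.0001,"turn":0,"claw":0},{"tx":-0.0005,"ty":0.0001,"tz":0.0001,"turn":0,"claw":0},{"tx":-0.0005,"ty":0.0001,"tz":0.0001,"turn":0,"claw":0},{"tx":-0.0005,"ty":0.0001,"tz":0.0001,"turn":0,"claw":0},{"tx":-0.0005,"ty":0.0001,"tz":0.0001,"turn":0,"claw":0},{"tx":-0.0005,"ty":0.0001,"tz":0.0001,"turn":0,"claw":0},{"tx":-0.0005,"ty":0.0001,"tz":0.0001,"turn":0,"claw":0},{"tx":0,"ty":0,"tz":0,"turn":0,"claw":0}]'; python3 st.py
python3 -m creep '[{"tx":-0.0005,"ty":0.0001,"tz":0.0002,"turn":0,"claw":0},{"tx":-0.0005,"ty":0.0001,"tz":0.0002,"turn":0,"claw":0},{"tx":-0.0005,"ty":0.0001,"tz":0.0002,"turn":0,"claw":0},{"tx":0,"ty":0,"tz":0,"turn":0,"claw":0}]'; python3 st.py
```

```text
t: 37.85
position: [493.0, 235.5, 41.5]
ee_rot: [0.969, 0.245, 0.007, -0.007]
force: [0.9, 12.7, -5.1]
grip_width: 13.7
t 37.85 tool-frame F [  6.76 -10.7    5.28] M [2.704 1.766 0.119] pos [493.  235.5  41.5] yaw 0.4948 w 13.7
t: 38.25
position: [492.9, 235.5, 41.5]
ee_rot: [0.969, 0.245, 0.008, -0.008]
force: [2.4, 15.0, -4.7]
grip_width: 13.2
t 38.25 tool-frame F [  9.12 -12.01   4.97] M [2.771 1.989 0.079] pos [492.9 235.5  41.5] yaw 0.495 w 13.2
```

```bash
python3 -m creep '[{"tx":-0.0005,"ty":0,"tz":0.0002,"turn":0,"claw":0},{"tx":-0.0005,"ty":0.0001,"tz":0.0002,"turn":0,"claw":0},{"tx":-0.0005,"ty":0.0001,"tz":0.0002,"turn":0,"claw":0},{"tx":-0.0005,"ty":0,"tz":0.0002,"turn":0,"claw":0},{"tx":0,"ty":0,"tz":0,"turn":0,"claw":0},{"tx":0,"ty":0,"tz":0,"turn":0,"claw":0}]'; python3 st.py; for i in 1 2; do python3 -m creep '[{"tx":0,"ty":0,"tz":0,"turn":0,"claw":0}]' >/dev/null; python3 st.py; done; python3 look.py w21; python3 tilt.py w21
```

```text
t: 38.85
position: [492.9, 235.4, 41.6]
ee_rot: [0.969, 0.245, 0.01, -0.008]
force: [4.2, 15.3, -3.5]
grip_width: 13.1
t 38.85 tool-frame F [ 10.89 -11.48   3.92] M [2.759 2.334 0.072] pos [492.9 235.4  41.6] yaw 0.4951 w 13.1
t 38.95 tool-frame F [ 10.62 -12.48   3.56] M [2.782 2.333 0.104] pos [492.9 235.4  41.6] yaw 0.4951 w 12.9
t 39.05 tool-frame F [ 10.98 -10.45   3.83] M [2.769 2.344 0.046] pos [492.9 235.4  41.6] yaw 0.495 w 13.2
39.05 [492.90420282 235.38647071  41.59075505] [ 4.75208601 14.4865179  -3.45749777] 13.231158657105707
leg slope a,b [0.0248 0.0218] underside above plate: heel 2.1 ltoe 4.6 stoe 3.9 Amax 29.6
leg yaw err [-1.56834396e-03 -3.62131009e+01]
tool z in casket 0.02300110211972031 0.011112018768642418
plate plane [8.0000e-04 1.6000e-03 1.2209e+01]
```

```bash
python3 -m creep '[{"tx":-0.0004,"ty":0.0001,"tz":0.0003,"turn":0,"claw":0},{"tx":-0.0004,"ty":0.0001,"tz":0.0003,"turn":0,"claw":0},{"tx":-0.0004,"ty":0.0001,"tz":0.0002,"turn":0,"claw":0},{"tx":0,"ty":0,"tz":0,"turn":0,"claw":0},{"tx":0,"ty":0,"tz":0,"turn":0,"claw":0}]'>/dev/null; for i in 1 2 3 4; do python3 st.py; python3 -m creep '[{"tx":0,"ty":0,"tz":0,"turn":0,"claw":0}]' >/dev/null; done;python3 st.py
```

```text
t 39.6 tool-frame F [ 10.4  -12.66   1.81] M [2.819 2.391 0.031] pos [492.9 235.4  41.6] yaw 0.4952 w 13.5
t 39.7 tool-frame F [ 11.62 -11.77   1.67] M [2.86  2.399 0.076] pos [492.9 235.4  41.6] yaw 0.4952 w 13.3
t 39.8 tool-frame F [ 11.61 -12.4    1.63] M [2.856 2.413 0.155] pos [492.9 235.4  41.6] yaw 0.4952 w 13.0
t 39.9 tool-frame F [ 11.4  -11.85   1.11] M [2.837 2.386 0.083] pos [492.9 235.4  41.6] yaw 0.4952 w 13.4
t 40.0 tool-frame F [ 10.93 -12.28   2.14] M [2.895 2.418 0.1  ] pos [492.9 235.4  41.6] yaw 0.4952 w 13.1
```

```bash
python3 -m creep '[{"tx":-0.0005,"ty":0,"tz":0,"turn":0,"claw":0},{"tx":-0.0005,"ty":0,"tz":0,"turn":0,"claw":0},{"tx":-0.0002,"ty":0,"tz":0,"turn":0,"claw":0},{"tx":0,"ty":0,"tz":0,"turn":0,"claw":0},{"tx":0,"ty":0,"tz":0,"turn":0,"claw":0}]'>/dev/null; for i in 1 2 3 4; do python3 st.py; python3 -m creep '[{"tx":0,"ty":0,"tz":0,"turn":0,"claw":0},{"tx":0,"ty":0,"tz":0,"turn":0,"claw":0},{"tx":0,"ty":0,"tz":0,"turn":0,"claw":0}]' >/dev/null; done;python3 st.py
```

```text
t 40.5 tool-frame F [ 12.46 -11.24   3.31] M [2.874 2.771 0.049] pos [492.8 235.3  41.8] yaw 0.4952 w 13.7
t 40.8 tool-frame F [ 12.96 -12.36   3.79] M [2.812 2.765 0.06 ] pos [492.8 235.3  41.8] yaw 0.4952 w 13.3
t 41.1 tool-frame F [ 11.9  -11.75   3.02] M [2.839 2.829 0.065] pos [492.8 235.3  41.8] yaw 0.4952 w 13.4
t 41.4 tool-frame F [ 12.52 -10.9    3.67] M [2.774 2.791 0.064] pos [492.8 235.3  41.8] yaw 0.4952 w 13.0
t 41.7 tool-frame F [ 13.49 -12.43   2.82] M [2.894 2.824 0.103] pos [492.8 235.3  41.8] yaw 0.4951 w 13.5
```

Clean hold from 40.4 to 41.7: 12.6 N on the copper and 11.8 N on the brass, vertical force equal to the weight alone. Back off, with some lift this time.

```bash
python3 -m creep '[{"tx":0.001,"ty":-0.0008,"tz":-0.0005,"turn":0,"claw":0},{"tx":0.0015,"ty":-0.001,"tz":-0.0005,"turn":0,"claw":0},{"tx":0.002,"ty":-0.0015,"tz":-0.0005,"turn":0,"claw":0},{"tx":0.002,"ty":-0.0015,"tz":-0.0005,"turn":0,"claw":0},{"tx":0.002,"ty":-0.002,"tz":-0.0005,"turn":0,"claw":0},{"tx":0.003,"ty":-0.002,"tz":-0.0005,"turn":0,"claw":0},{"tx":0.003,"ty":-0.002,"tz":-0.0005,"turn":0,"claw":0},{"tx":0.003,"ty":-0.003,"tz":-0.002,"turn":0,"claw":0},{"tx":0,"ty":0,"tz":-0.010,"turn":0,"claw":0},{"tx":0,"ty":0,"tz":-0.020,"turn":0,"claw":0},{"tx":0,"ty":0,"tz":-0.020,"turn":0,"claw":0},{"tx":0,"ty":0,"tz":-0.010,"turn":0,"claw":0},{"tx":0,"ty":0,"tz":0,"turn":0,"claw":0}]'; python3 st.py; python3 look.py w22; sed 's/(abs(Z-31)<5)/(abs(Z-92)<16)/; s/(Z>26)&(Z<38)/(Z>73)\&(Z<107)/' tilt.py > tilt3.py; python3 tilt3.py w22
```

```text
t: 43.0
position: [495.4, 242.7, 104.0]
ee_rot: [0.97, 0.243, 0.002, 0.0]
force: [0.3, 0.5, -3.1]
grip_width: 13.5
t 43.0 tool-frame F [ 0.45 -0.29  3.08] M [ 0.01   0.069 -0.028] pos [495.4 242.7 104. ] yaw 0.4904 w 13.5
43.0 [495.40820813 242.66465988 103.97987104] [ 0.26989381  0.4718041  -3.08268382] 13.455192191590521
leg slope a,b [-0.0079 -0.0154] underside above plate: heel 66.5 ltoe 65.7 stoe 65.3 Amax 34.8
leg yaw err [-1.37749794e-03 -3.61781180e+01]
tool z in casket 0.0012034609840950682 -0.0008281229337758904
plate plane [9.00000e-04 1.60000e-03 1.21916e+01]
```

```bash
python3 -m creep '[{"tx":-0.0065,"ty":0.0118,"tz":0,"turn":0,"claw":0},{"tx":-0.013,"ty":0.0236,"tz":0,"turn":0,"claw":0},{"tx":-0.0195,"ty":0.0352,"tz":0,"turn":0,"claw":0},{"tx":-0.0215,"ty":0.039,"tz":0,"turn":0,"claw":0},{"tx":-0.0215,"ty":0.039,"tz":0,"turn":0,"claw":0},{"tx":-0.0215,"ty":0.039,"tz":0,"turn":0,"claw":0},{"tx":-0.0215,"ty":0.039,"tz":0,"turn":0,"claw":0},{"tx":-0.0215,"ty":0.039,"tz":0,"turn":0,"claw":0},{"tx":-0.0215,"ty":0.039,"tz":0,"turn":0,"claw":0},{"tx":-0.0215,"ty":0.039,"tz":0,"turn":0,"claw":0},{"tx":-0.0195,"ty":0.0352,"tz":0,"turn":0,"claw":0},{"tx":-0.013,"ty":0.0236,"tz":0,"turn":0,"claw":0},{"tx":-0.0076,"ty":0.0139,"tz":0,"turn":0,"claw":0},{"tx":0,"ty":0,"tz":0.010,"turn":0,"claw":0},{"tx":0,"ty":0,"tz":0.020,"turn":0,"claw":0},{"tx":0,"ty":0,"tz":0.015,"turn":0,"claw":0},{"tx":0,"ty":0,"tz":0,"turn":0,"claw":0},{"tx":0,"ty":0,"tz":0,"turn":0,"claw":0}]'; python3 st.py; python3 look.py w23
python3 - <<'E'
from h import *
f=np.load('w23.npz');p,d=f['p'],f['d'];c=(f['K'],f['pos'],f['M'])
C=cloud('w',d,c);hsv=cv2.cvtColor(p,cv2.COLOR_BGR2HSV).astype(int);Z=C[...,2]
m=(abs(Z-6)<3)&(hsv[...,0]>95)&(hsv[...,0]<125)&(hsv[...,1]>80)
P=C[m][:,:2];rr=np.hypot(*(P-[489,-232.7]).T)
e=P[(rr>76)&(rr<86)];
from scipy.optimize import least_squares
P2=P[np.hypot(*(P-[489,-232.7]).T)<90]
h=cv2.convexHull(P2.astype(np.float32))[:,0];h=h[np.hypot(*(h-[489,-232.7]).T)>74]
o=least_squares(lambda x:np.hypot(h[:,0]-x[0],h[:,1]-x[1])-80,[489,-232.7],loss='soft_l1');print('pad',o.x,len(h),np.abs(o.fun).mean(),'z',np.median(Z[m]))
E
```

```text
t: 44.85
position: [487.5, -231.0, 56.3]
ee_rot: [0.97, 0.244, -0.001, -0.001]
force: [0.2, -0.2, -3.5]
grip_width: 13.1
t 44.85 tool-frame F [0.15 0.26 3.53] M [0.014 0.058 0.008] pos [ 487.5 -231.    56.3] yaw 0.4934 w 13.1
44.85 [ 487.45505491 -230.9938251    56.29636036] [ 0.24769174 -0.15273386 -3.5308633 ] 13.147605068812458
pad [ 487.80463105 -234.33128619] 55 0.6824660643114808 z 6.285270663081548
```

View pics/w23.png

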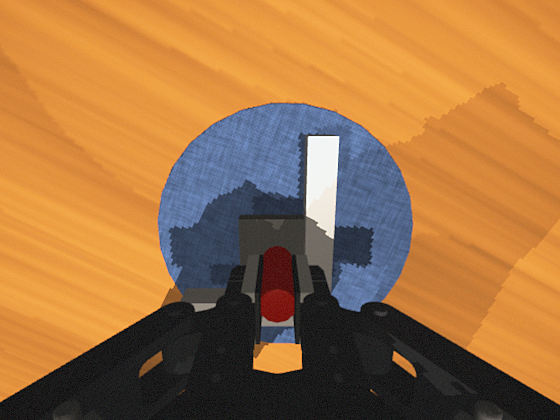

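Over the pad, near its centre. Lower now.

```bash
python3 -m creep '[{"tx":0,"ty":0.0024,"tz":0.008,"turn":0,"claw":0},{"tx":0,"ty":0,"tz":0.008,"turn":0,"claw":0},{"tx":0,"ty":0,"tz":0.004,"turn":0,"claw":0},{"tx":0,"ty":0,"tz":0.002,"turn":0,"claw":0},{"tx":0,"ty":0,"tz":0.0006,"turn":0,"claw":0},{"tx":0,"ty":0,"tz":0.0006,"turn":0,"claw":0},{"tx":0,"ty":0,"tz":0,"turn":0,"claw":0}]'; python3 st.py; python3 -m creep '[{"tx":0,"ty":0,"tz":0.0005,"turn":0,"claw":0},{"tx":0,"ty":0,"tz":0.0005,"turn":0,"claw":0},{"tx":0,"ty":0,"tz":0.0005,"turn":0,"claw":0},{"tx":0,"ty":0,"tz":0,"turn":0,"claw":0}]'; python3 st.py
```

```text
t: 45.6
position: [489.1, -235.1, 34.0]
ee_rot: [0.97, 0.243, 0.0, 0.0]
force: [-0.9, 0.0, -3.3]
grip_width: 13.4
t 45.6 tool-frame F [-0.76 -0.45  3.27] M [0.006 0.016 0.037] pos [ 489.1 -235.1   34. ] yaw 0.4908 w 13.4
t: 46.0
position: [489.0, -235.1, 32.4]
ee_rot: [0.97, 0.243, 0.0, 0.0]
force: [-0.1, -0.0, -3.2]
grip_width: 13.4
t 46.0 tool-frame F [-0.11 -0.03  3.15] M [ 0.031 -0.028  0.029] pos [ 489.  -235.1   32.4] yaw 0.4909 w 13.4
```

```bash
python3 -m creep '[{"tx":0,"ty":-0.0018,"tz":0,"turn":0,"claw":0},{"tx":0,"ty":0,"tz":0.0004,"turn":0,"claw":0},{"tx":0,"ty":0,"tz":0.0004,"turn":0,"claw":0},{"tx":0,"ty":0,"tz":0,"turn":0,"claw":0}]'; python3 st.py;  python3 -m creep '[{"tx":0,"ty":0,"tz":0.0004,"turn":0,"claw":0},{"tx":0,"ty":0,"tz":0.0003,"turn":0,"claw":0},{"tx":0,"ty":0,"tz":0,"turn":0,"claw":0}]'; python3 st.py
```

```text
t: 46.4
position: [488.0, -233.2, 32.2]
ee_rot: [0.97, 0.243, -0.0, -0.0]
force: [-2.4, 1.3, 4.0]
grip_width: 13.4
t 46.4 tool-frame F [-1.48 -2.32 -3.95] M [ 0.557 -0.346 -0.   ] pos [ 488.  -233.2   32.2] yaw 0.491 w 13.4
t: 46.7
position: [488.0, -233.2, 32.1]
ee_rot: [0.97, 0.243, -0.001, -0.0]
force: [-5.0, 3.0, 9.3]
grip_width: 13.5
t 46.7 tool-frame F [-3.03 -5.01 -9.29] M [ 0.843 -0.61   0.001] pos [ 488.  -233.2   32.1] yaw 0.491 w 13.5
```

It's on the pad. Relieve the down force, open gently, then lift.

```bash
python3 -m creep '[{"tx":0,"ty":0,"tz":-0.0005,"turn":0,"claw":0},{"tx":0,"ty":0,"tz":-0.0002,"turn":0,"claw":0},{"tx":0,"ty":0,"tz":0,"turn":0,"claw":0},{"tx":0,"ty":0,"tz":0,"turn":0,"claw":0.018},{"tx":0,"ty":0,"tz":0,"turn":0,"claw":0.025},{"tx":0,"ty":0,"tz":0,"turn":0,"claw":0.035},{"tx":0,"ty":0,"tz":0,"turn":0,"claw":0.045},{"tx":0,"ty":0,"tz":0,"turn":0,"claw":0.045},{"tx":0,"ty":0,"tz":0,"turn":0,"claw":0.045},{"tx":0,"ty":0,"tz":0,"turn":0,"claw":0.045}]' 20; python3 st.py
```

```text
t: 47.7
position: [488.1, -233.5, 31.5]
ee_rot: [0.97, 0.243, 0.0, -0.0]
force: [0.8, -0.0, 0.7]
grip_width: 45.0
t 47.7 tool-frame F [ 0.74  0.4  -0.72] M [0.04  0.026 0.038] pos [ 488.1 -233.5   31.5] yaw 0.4908 w 45.0
```

```bash
python3 -m creep '[{"tx":0,"ty":0,"tz":-0.010,"turn":0,"claw":0.045},{"tx":0,"ty":0,"tz":-0.025,"turn":0,"claw":0.045},{"tx":0,"ty":0,"tz":-0.040,"turn":0,"claw":0.045},{"tx":0,"ty":0,"tz":-0.040,"turn":0,"claw":0.045},{"tx":0,"ty":0,"tz":-0.020,"turn":0,"claw":0.045},{"tx":0,"ty":0,"tz":0,"turn":0,"claw":0.045},{"tx":0,"ty":0,"tz":0,"turn":0,"claw":0.045}]'; python3 look.py w24
python3 - <<'E'
from h import *
f=np.load('w24.npz');p,d=f['p'],f['d'];c=(f['K'],f['pos'],f['M'])
C=cloud('w',d,c);hsv=cv2.cvtColor(p,cv2.COLOR_BGR2HSV).astype(int);Z=C[...,2]
near=np.hypot(C[...,0]-488,C[...,1]+233)<85
Q=C[near&(Z>56)&(Z<66)];print('post top',len(Q),cv2.minEnclosingCircle(Q[:,:2].astype(np.float32)),Q[:,2].mean())
m=near&(Z>18)&(Z<28)&(hsv[...,1]<90);P=C[m];G=np.c_[P[:,:2],np.ones(len(P))];print('legs',len(P),np.median(P[:,2]),np.linalg.lstsq(G,P[:,2],rcond=None)[0].round(4))
p2,_=r.capture('side');cv2.imwrite('pics/s24.png',p2);p3,_=r.capture('scene');cv2.imwrite('pics/c24.png',p3);print(r.state()['t'])
E
```

```text
t: 48.4
position: [488.1, -233.6, 167.1]
ee_rot: [0.97, 0.243, 0.0, 0.001]
force: [0.1, 0.1, -1.5]
grip_width: 45.2
48.4 [ 488.08584441 -233.61805567  167.08548632] [ 0.05775086  0.13219974 -1.46984936] 45.15714052761206
post top 307 ((487.46282958984375, -232.3156280517578), 7.894838809967041) 60.03786276084097
legs 2736 22.235446513874763 [ 1.00000e-04 -4.70000e-03  2.09991e+01]
48.55
```

View pics/w24.png

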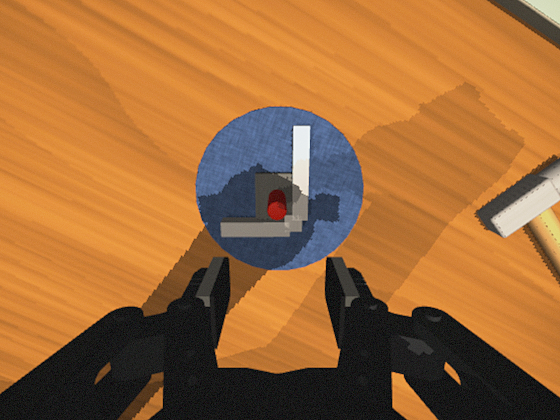

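View pics/s24.png

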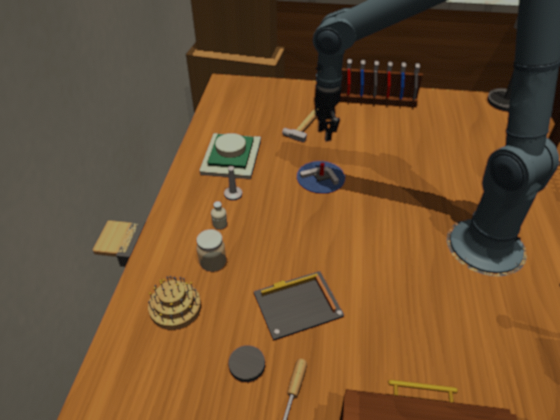

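The square lies flat on the pad, post up, with its centre within 2 mm of the pad's. Bystanders are where they were, and the gripper is clear at z=167. Handing in.

```bash
python3 -c "
from cell import r
print(r.job_done(), r.state()['t'])"
```

```text
the job is handed in; nothing more can be done
the job is handed in; nothing more can be done
```

I checked the casket corner with the square, laid it flat on the blue pad and handed the job in at about 48.6 s. No verdict came back.

- **First corner check:** I pressed the long leg on the brass clear of the copper, slid it along and held for about 3 s. Readings were 12–13.5 N toward each wall. The square was resting on the plate, and it dragged as I backed off, with up to 25 N down on the plate. Plate friction may therefore have carried part of those readings.
- **Second corner check:** I repeated it in the same order, hovering 2–5 mm above the plate. I held steadily for over 1.2 s, averaging 12.6 N toward the copper and 11.8 N toward the brass. Friction on the brass could make the true copper load up to about 2.5 N lower, so it could be as low as about 10 N.
- **Flushness:** In-plane alignment was within about 0.1°. Under load the arm gave, and the square tilted out of level by about 1.4° along the long leg and 1.2° across it. I reduced this but did not remove it.
- **Placing:** The last pictures show the square flat on the pad with its post up, 1–2 mm from the pad's centre. The gripper is open and clear, and in the side picture the other objects look where they were.

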